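# Pack a pellet die away in its case

### The job

The cleaned pellet die stands stacked on the bench. Take it apart from the top down, one part at a time (thrust pad, plunger, bored body, base), and lower each part upright, fully down, into the foam cut-out of the open case that fits it before you let it go. Do not drop or tip any part, and leave the beaker and the timer where they are.

Things in the scene. Friction and masses are not known exactly. Their poses are not given: they have to be found in the camera images.
- pad_center (a point): Thrust pad, the topmost part of the stacked die: plain steel disc 24 mm in diameter, 18 mm tall. It stands 3 mm deep in the rimmed recess on top of the plunger, 15 mm showing. The point is its centre, half-way up (9 mm above its underside); z is its upright axis.
- plunger_head (a point): Plunger, second from the top: a knurled steel head 38 mm in diameter and 22 mm tall on a rod 16 mm in diameter that reaches 38 mm below the head (60 mm in all). The rod stands loosely in the bore of the body; the head's underside is 6 mm above the body. The point is the centre of the head, 11 mm above the head's underside and 49 mm above the rod's foot; z is its upright axis.
- body_center (a point): Bored body, third from the top: steel sleeve 50 mm in outer diameter, 38 mm tall, with a 20 mm bore. It stands on the base, over the base's 6 mm high centre spigot. The point is its centre, half-way up (19 mm above its underside); z is its upright axis.
- base_center (a point): Base, the bottom of the stack, standing on the bench: steel disc 60 mm in diameter, 26 mm tall, with a centre spigot 16 mm in diameter and 6 mm high on top. The point is the centre of the disc, 13 mm above its underside; z is its upright axis.
- pocket_pad (a point): Cut-out for the thrust pad: the smallest plain round pocket, 36 mm in diameter, 6 mm deep, in one of the four square foam inserts (dark on top, pale floors; 90 mm square, centres 92 mm apart, two by two) of the open case, which is 194 mm square. All foam tops are 53 mm above the bench, case walls 7 mm lower. The point is the centre of the pocket floor; x, y are parallel to the case sides, z is up.
- pocket_plunger (a point): Cut-out for the plunger: stepped pocket, a round recess 50 mm in diameter and 6 mm deep for the head with a hole 27 mm in diameter, 41 mm deeper, in its middle for the rod. The point is the centre of the step (6 mm below the foam top), on which the underside of the head is to rest; axes as for the other cut-outs.
- pocket_body (a point): Cut-out for the bored sleeve (the body): plain round pocket 62 mm in diameter, 12 mm deep. The point is the centre of its floor; axes as for the other cut-outs.
- pocket_base (a point): Cut-out for the base: the widest plain round pocket, 72 mm in diameter, 10 mm deep. The point is the centre of its floor; axes as for the other cut-outs.
- beaker: Loose empty glass beaker, 56 mm in diameter, 62 mm tall, a bystander between the die and the case, on the far side. Origin: centre of its underside.
- timer: Loose white laboratory timer, 58 x 62 mm, 18 mm tall, a bystander on the near side. Origin: centre of its underside.
There are look-alikes about, which are no part of the job. What is shaped like the part that bears base_center but purple or red is not meant. What is shaped like the part that bears body_center but purple is not meant.

How it is judged:
By the outcome, as a careful person would: the job done as asked, in the order asked, and still so for the second after the job is handed in, with the robot touching nothing.
It also fails if it takes over 134 s, if anything falls off the work surface, if the arm or the gripper's body presses on something with over 40 N, if the wrist force passes 120 N, or if a joint passes its speed limit or range.

### The arm

A 6-joint arm with a two-finger parallel gripper is mounted at the origin on a cart in front of the work surface, level with it; the furniture and walls round the work are solid. World frame = base frame: x ahead of the robot, y to its left, z up, the work surface at z = 0. Lengths are in m, angles in degrees, forces in N, time in s.
With the tool pointing down it reaches from about 0.35 to 0.875 m from the base axis. Payload 4.2 kg.
Tool frame: the origin (TCP) lies on the centre line of the jaws, within the pads' length; the fingertips stand 22 mm ahead of it and the grasp point (between the pads) lies 3 mm ahead of it (r.tcp_to_tips is the distance from the TCP to the fingertips, in m); z points along the fingers, y is the line along which they close (so a half turn about z gives the same grasp; the last joint's range is limited). The gripper opens to 87 mm and grips with 3 to 60 N. Pads are 19 mm wide; open, the fingers measure 117 mm over their backs; the gripper's body (75 mm by 190 mm) begins 51 mm behind the grasp point.
Start: joints at [-58.407, 22.042, 0.453, 0, -68.411, -14.817], TCP at [0.18, -0.598, 0.209] pointing down, gripper open.
Joint ranges: [-179.83, 179.83], [-69.29, 118.12], [-61.27, 80.66], [-181.25, 117.63], [-171.15, -9.14], [-177.46, 177.46]. Speed limits (degrees/s): [159.86, 159.86, 180, 180, 180, 180].

### API

Orientations are given as a 3x3 rotation matrix whose columns are the frame's x, y, z axes.
In Python, from station import r gives the robot as it stands.
- The arm moves only by the tool apply_moves, never from a script. Its argument "plan" is a list of rows, each an object with "grip": the opening, from 0 (shut) to 1 (fully open); "offset": the shift along the tool's x, y, z in cm, a list of three; "spin": the turn about the tool's z in rad. A call has 1 to 5 rows; each row is the pose to reach, as a shift and turn from the pose commanded when the call began, along the tool's axes at that moment; what a row does not reach only later rows make up. A row lasts 1/10 s, in which the tool goes at most 50 mm and 8.59 degrees, less where a joint would pass 70% of its speed; a pose out of reach is approached as far as the arm can. A call with a gripper value outside its range is refused whole. The fingers move at their own pace and stop on an object; the grip force is fixed at half the most. Time passes only in rows, so rows that repeat a pose let the fingers close. It gives the time, the measured TCP pose, the force, the opening and the grip force at its end, in the units of the state.
- r.sense(): the state, without advancing time (a new reading comes with each control period).
- r.capture(name): name is "side" or "top"; returns a dict with "img" (400x640x3 uint8, blue, green, red), "depth" (400x640 float32, m along the optical axis (not along the pixel's ray), 0 where there is no reading), "mtx" (3x3 intrinsics, pixels), "R" (3x3) and "t" (3): a world point X has camera coordinates R X + t. Camera axes: x right, y down, z forward; pixel columns grow to the right and rows downward; lengths in m; the calibration is good to about 2 mm. A picture is of the moment at which its call begins.
- r.finish_job(): hands the job in; it is judged then, once.
The state is a dict: "time_s": time; "joints": joint angles; "joint_velocities": joint speeds; "effort": joint torques, N m; "tcp_pos": TCP position; "ee_rot": TCP orientation; "wrist_force": force on the tool from outside, world axes, zero at the start; "moment": the same for the moment, N m; "gripper_width": opening from 0.0 (shut) to 1.0 (fully open); "gripper_force": force on a finger pad.
Only numpy, scipy, OpenCV 4.12 (cv2) and the standard library are available. Lean on these libraries where they do the work, as an engineer would, in place of code of your own. Each camera call takes 0.05 s, during which the arm holds its last target. There are 200 camera calls.

## Working session

There is one attempt and no reset: what is moved stays moved. The work goes in short steps, Python scripts to look and compute and a tool call to move; the robot and the scene stay as the last step left them, time stands still between calls to the robot, and variables do not carry over. Pictures are saved under pics/ and viewed, at most 14 in all, crops included, and the job is handed in when it is done.

Besides the shell and the picture viewer there is one more tool, called after "Request:" as name([rows], argument=value, ...), one row to a line, values as JSON. apply_moves: Moves the arm, as the interface text tells. Its arguments: {"type":"object","properties":{"plan":{"type":"array"}},"required":["plan"]}

```bash
mkdir -p pics; ls; python3 - <<'E'
from station import r
import cv2,numpy as np
s=r.sense(); print(s)
for n in("top","side"):
    c=r.capture(n); cv2.imwrite(f"pics/{n}0.png",c["img"]); np.savez(f"/tmp/{n}0.npz",**c)
    print(n,c["mtx"],c["R"],c["t"])
E
```

```text
pics
{'time_s': 0.0, 'joints': array([-5.84064396e+01,  2.20889365e+01,  3.79215557e-01, -2.86879016e-02,
       -6.84103034e+01, -1.48170368e+01]), 'joint_velocities': array([ 0.02266133, -0.0949157 , -0.03986275,  0.02044195, -0.1522423 ,
       -0.00972421]), 'effort': array([ 7.90532431e-04, -3.90669429e+01,  1.87410772e+01,  4.21984702e+00,
        1.09538631e-02, -2.04170774e-04]), 'tcp_pos': array([ 0.18023672, -0.59778569,  0.20787578]), 'ee_rot': array([[-9.57491118e-01, -2.88461901e-01, -7.00866151e-04],
       [-2.88462740e-01,  9.57488973e-01,  2.02820851e-03],
       [ 8.60107283e-05,  2.14416540e-03, -9.99997698e-01]]), 'wrist_force': array([-0.3265774 , -0.20188303,  0.56832927]), 'moment': array([-0.00384506, -0.05392813,  0.00248434]), 'gripper_force': 0.0, 'gripper_width': 1.0031951830804893}
top [[449.27444722   0.         323.07103233]
 [  0.         449.27444722 192.53777379]
 [  0.           0.           1.        ]] [[-0.00377902 -0.99996213 -0.00783927]
 [-0.99115269  0.00478557 -0.13264027]
 [ 0.13267277  0.00726866 -0.99113324]] [0.01231631 0.53874794 0.98569881]
side [[514.31001203   0.         312.03805513]
 [  0.         514.31001203 212.77753138]
 [  0.           0.           1.        ]] [[ 0.96143347 -0.27409646  0.02273364]
 [-0.13164237 -0.53117373 -0.83697357]
 [ 0.241487    0.80170169 -0.54677091]] [-0.51445404  0.13984608  1.09678369]
```

View pics/top0.png

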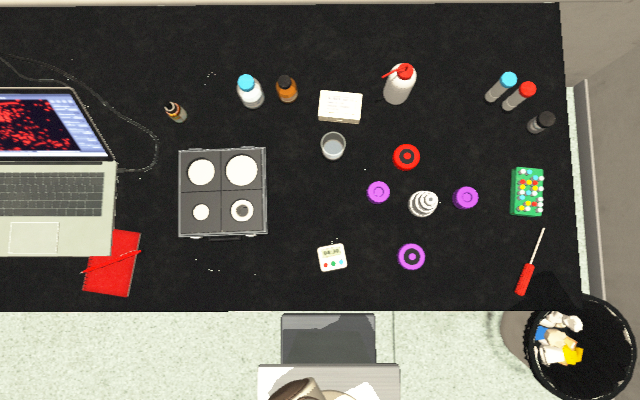

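View pics/side0.png

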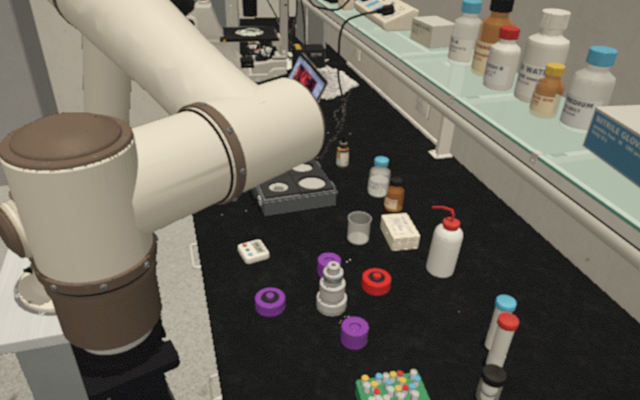

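The top view shows the stack at about (423,204), with red (406,157) and purple (378,192), (466,197), (411,257) look-alikes around it. The steel-grey stack is the only one with three tiers. Pockets: (201,172), (241,170), (201,212) and the stepped one (242,210). Beaker at (333,146), timer at (332,257).

```bash
cat > h.py <<'E'
import numpy as np,cv2
def cloud(c):
    d=c["depth"]; v,u=np.mgrid[:400,:640]; K=c["mtx"]
    P=np.stack([(u-K[0,2])/K[0,0]*d,(v-K[1,2])/K[1,1]*d,d],-1)
    W=(P-c["t"])@c["R"]; W[d==0]=np.nan; return W
def circ(W,box,lo,hi):
    """min enclosing circle of points in pixel box with z in range"""
    u0,v0,u1,v1=box; p=W[v0:v1,u0:u1].reshape(-1,3); p=p[(p[:,2]>lo)&(p[:,2]<hi)]
    if len(p)<3: return None
    (x,y),rad=cv2.minEnclosingCircle((p[:,:2]*1000).astype(np.float32)); return np.round([x,y,rad,np.median(p[:,2])*1e3,len(p)],1)
def go(s,xy,z,yaw=None):
    "offset in tool axes (cm) from present TCP to world target and spin for the wished closing-axis yaw"
    R=s["ee_rot"]; o=R.T@(np.r_[xy,z]-s["tcp_pos"])*100
    a=np.degrees(np.arctan2(R[1,1],R[0,1])); print("offset",np.round(o,2),"yawY",round(a,2), "spin",None if yaw is None else np.round(-np.radians((yaw-a+90)%180-90),3))
E
python3 - <<'E'
from h import *
c=np.load("/tmp/top0.npz"); W=cloud(c)
for n,lo,hi in(("pad",.1,.115),("head",.084,.098),("body",.056,.072),("base",.02,.032)): print(n,circ(W,(400,180,445,225),lo,hi))
for n,b in(("body?",(184,153,220,189)),("base?",(222,152,261,188)),("pad?",(184,195,220,230)),("plg?",(224,193,261,228))): print(n,circ(W,b,.03,.0495),circ(W,b,-.01,.02))
print("foam",circ(W,(175,140,275,240),.0505,.06),"beaker",circ(W,(315,128,352,162),.05,.07))
for n,p in dict(red=(406,157),pl=(378,192),pr=(466,197),pb=(411,257)).items(): print(n,circ(W,(p[0]-18,p[1]-18,p[0]+18,p[1]+18),.012,.045))
im=c["img"]
a=cv2.resize(im[140:245,170:275],None,fx=4,fy=4,interpolation=cv2.INTER_CUBIC);b=cv2.resize(im[145:250,365:470],None,fx=3.5,fy=4,interpolation=cv2.INTER_CUBIC)
cv2.imwrite("pics/crop1.png",np.hstack([a[:, :],b]))
E
```

```text
pad [ 515.1 -217.    12.2  106.3  105. ]
head [ 514.7 -217.5   19.5   90.1  153. ]
body [ 514.5 -217.5   25.1   62.4  130. ]
base [ 514.5 -217.    29.6   24.8  117. ]
body? [589.  285.   52.4  40.5 642. ] None
base? [589.8 195.5  57.5  42.2 837. ] None
pad? [494.6 281.8  53.8  47.2 281. ] None
plg? [499.9 191.3  52.6  46.4 342. ] [499.8 194.8  13.    6.   85. ]
foam [ 542.8  238.   127.    52.4 3551. ] beaker [647.7 -13.3  28.1  60.  129. ]
red [ 625.  -184.1   30.1   25.3  532. ]
pl [ 541.1 -116.6   25.1   36.2  401. ]
pr [ 526.8 -316.1   25.8   35.9  439. ]
pb [ 394.7 -188.9   29.9   25.2  570. ]
```

View pics/crop1.png

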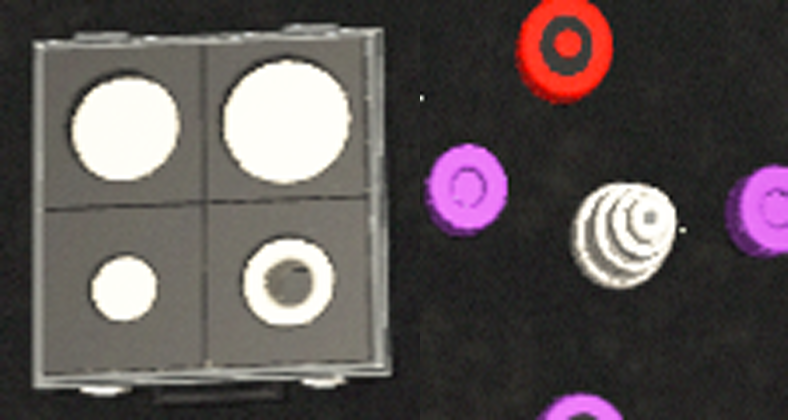

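The crop shows the white pocket floors: body upper left, base upper right (widest), pad lower left, stepped plunger lower right. The grey tiered stack is clear of its red and purple neighbours. Next I'll fit the pockets from the bright pixels.

```bash
python3 - <<'E'
from h import *
from station import r
c=np.load("/tmp/top0.npz"); W=cloud(c); g=c["img"].min(2)
for n,b,lo,z in(("body",(184,153,220,189),180,.041),("base",(222,152,261,188),180,.043),("pad",(184,195,220,230),180,.047),("plg",(226,195,259,226),180,.047)):
    u0,v0,u1,v1=b; m=(g[v0:v1,u0:u1]>lo).astype(np.uint8)
    q=max(cv2.findContours(m,0,2)[0],key=cv2.contourArea); (cx,cy),rr=cv2.minEnclosingCircle(q); e=cv2.fitEllipse(q)
    u,v=e[0][0]+u0,e[0][1]+v0
    K=c["mtx"];ray=c["R"].T@np.array([(u-K[0,2])/K[0,0],(v-K[1,2])/K[1,1],1]);C=-c["R"].T@c["t"]
    zz=z-.001; X=C+ray*(zz-C[2])/ray[2]; px=np.array(e[1])*(C[2]-zz)/K[0,0]/np.linalg.norm(c["R"][2])
    print(n,np.round(X*1e3,1),"diam mm",np.round(px*1e3,1))
s=r.sense(); go(s,(.5147,-.2173),.25,135)
E
```

```text
body [587.6 288.8  40. ] diam mm [53.9 58.9]
base [590.7 196.3  42. ] diam mm [65.3 68.9]
pad [495.3 284.6  46. ] diam mm [32.3 35. ]
plg [498.4 192.5  46. ] diam mm [46.7 48.7]
offset [-43.    26.8   -4.16] yawY 106.76 spin -0.493
```

Request:
apply_moves([
  {"grip":1,"offset":[-2,1.2,-1],"spin":-0.1},
  {"grip":1,"offset":[-6,3.6,-2],"spin":-0.22},
  {"grip":1,"offset":[-10,6,-3],"spin":-0.34},
  {"grip":1,"offset":[-14,8.4,-4],"spin":-0.46},
  {"grip":1,"offset":[-18,11,-4.2],"spin":-0.493},
])

```text
time_s: 0.6
tcp_pos: [0.3222, -0.4401, 0.2519]
ee_rot: [[-0.705, -0.709, 0.001], [-0.709, 0.705, -0.001], [0.0, -0.002, -1.0]]
wrist_force: [0.8, 0.5, -0.4]
gripper_width: 1.002
gripper_force: 0.0
```

```bash
python3 -c "
from h import *
from station import r
go(r.sense(),(.5147,-.2173),.25,135)"
```

```text
offset [-29.37   2.07   0.18] yawY 135.16 spin 0.003
```

Request:
apply_moves([
  {"grip":1,"offset":[-3,0.2,0],"spin":0},
  {"grip":1,"offset":[-7,0.5,0],"spin":0},
  {"grip":1,"offset":[-11,0.8,0],"spin":0},
  {"grip":1,"offset":[-15,1.1,0],"spin":0},
  {"grip":1,"offset":[-19,1.4,0],"spin":0},
])

```text
time_s: 1.1
tcp_pos: [0.446, -0.2952, 0.2506]
ee_rot: [[-0.707, -0.707, -0.001], [-0.707, 0.707, 0.0], [0.0, 0.001, -1.0]]
wrist_force: [1.0, 0.5, -0.9]
gripper_width: 1.002
gripper_force: 0.0
```

Request:
apply_moves([
  {"grip":1,"offset":[-4,0.3,0],"spin":0},
  {"grip":1,"offset":[-7.5,0.6,0],"spin":0},
  {"grip":1,"offset":[-9.5,0.7,0],"spin":0},
  {"grip":1,"offset":[-10.3,0.7,0],"spin":0},
  {"grip":1,"offset":[-10.4,0.7,0],"spin":0},
])

```text
time_s: 1.6
tcp_pos: [0.5141, -0.2178, 0.2504]
ee_rot: [[-0.706, -0.708, -0.001], [-0.708, 0.706, 0.0], [0.001, 0.001, -1.0]]
wrist_force: [0.1, 0.5, -0.5]
gripper_width: 0.999
gripper_force: 0.0
```

```bash
python3 -c "
from h import *
from station import r
s=r.sense();print(s['tcp_pos'],s['time_s'])
go(s,(.5147,-.2173),.1195,135)"
```

```text
[ 0.51408883 -0.21776307  0.2503808 ] 1.6
offset [-0.08 -0.02 13.09] yawY 135.09 spin 0.002
```

Request:
apply_moves([
  {"grip":1,"offset":[0,0,3],"spin":0},
  {"grip":1,"offset":[-0.1,0,7],"spin":0},
  {"grip":1,"offset":[-0.1,0,10.5],"spin":0},
  {"grip":1,"offset":[-0.1,0,12.5],"spin":0},
  {"grip":1,"offset":[-0.1,0,13.1],"spin":0},
])

```text
time_s: 2.1
tcp_pos: [0.512, -0.2183, 0.1173]
ee_rot: [[-0.708, -0.706, -0.006], [-0.706, 0.708, 0.001], [0.003, 0.005, -1.0]]
wrist_force: [0.3, -0.6, -0.1]
gripper_width: 1.002
gripper_force: 0.0
```

Request:
apply_moves([
  {"grip":0.6,"offset":[0,0,0],"spin":0},
  {"grip":0.4,"offset":[0,0,0],"spin":0},
  {"grip":0.33,"offset":[0,0,0],"spin":0},
  {"grip":0.3,"offset":[0,0,0],"spin":0},
  {"grip":0.2,"offset":[0,0,0],"spin":0},
])

```text
time_s: 2.6
tcp_pos: [0.515, -0.2176, 0.1207]
ee_rot: [[-0.707, -0.707, 0.001], [-0.707, 0.707, -0.0], [-0.001, -0.001, -1.0]]
wrist_force: [-0.3, -0.3, -0.1]
gripper_width: 0.629
gripper_force: 0.0
```

Request:
apply_moves([
  {"grip":0,"offset":[0,0,0],"spin":0},
  {"grip":0,"offset":[0,0,0],"spin":0},
  {"grip":0,"offset":[0,0,0],"spin":0},
])

```text
time_s: 2.9
tcp_pos: [0.5147, -0.2175, 0.12]
ee_rot: [[-0.707, -0.707, 0.0], [-0.707, 0.707, -0.0], [-0.0, -0.0, -1.0]]
wrist_force: [-0.3, 0.7, 0.3]
gripper_width: 0.36
gripper_force: 0.0
```

Request:
apply_moves([
  {"grip":0,"offset":[0,0,0],"spin":0},
  {"grip":0,"offset":[0,0,0],"spin":0},
  {"grip":0,"offset":[0,0,0],"spin":0},
  {"grip":0,"offset":[0,0,0],"spin":0},
])

```text
time_s: 3.3
tcp_pos: [0.5147, -0.2176, 0.1199]
ee_rot: [[-0.707, -0.707, -0.0], [-0.707, 0.707, 0.0], [0.0, 0.0, -1.0]]
wrist_force: [0.3, -0.0, -0.7]
gripper_width: 0.03
gripper_force: 0.0
```

Request:
apply_moves([
  {"grip":0,"offset":[0,0,-0.3],"spin":0},
  {"grip":0,"offset":[0,0,-0.8],"spin":0},
  {"grip":0,"offset":[0,0,-1.6],"spin":0},
  {"grip":0,"offset":[0,0,-2.6],"spin":0},
  {"grip":0,"offset":[0,0,-3],"spin":0},
])

```text
time_s: 3.8
tcp_pos: [0.5156, -0.2178, 0.1518]
ee_rot: [[-0.707, -0.708, 0.003], [-0.708, 0.707, -0.001], [-0.001, -0.003, -1.0]]
wrist_force: [0.3, -0.9, 1.3]
gripper_width: 0.005
gripper_force: 0.0
```

```bash
python3 -c "
from h import *
from station import r
s=r.sense();print(s['gripper_width'],s['gripper_force'])
go(s,(.4945,.2837),.16,135)
c=r.capture('side');a=cv2.resize(c['img'][200:350,230:430],None,fx=3.5,fy=3.5);cv2.imwrite('pics/g1.png',a)"
```

```text
0.004539103270114591 0.0
offset [-34.    36.92  -0.86] yawY 135.04 spin 0.001
```

View pics/g1.png

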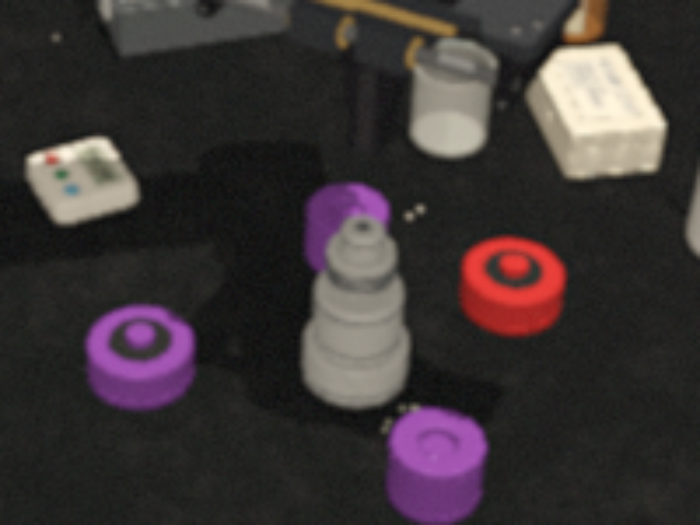

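The side crop shows the shut fingers (about (367,140)) above and clear of the pad (362,225): the jaws closed above it. I'll check the tip distance and where the fingertips really are.

```bash
python3 -c "
from h import *
from station import r
print(r.tcp_to_tips, r.sense()['tcp_pos'])
c=r.capture('side');W=cloud(c)
for v in (228,232,236,238,240,242,244,246,250): print(v,[np.round(W[v,u]*1e3).tolist() for u in (333,335,337)])
print('pad',circ(W,(322,255,346,275),.1,.125))
P=[.5147,-.2175,.13]; q=c['mtx']@(c['R']@P+c['t']); print(q/q[2])
"
```

```text
0.022 [ 0.51566054 -0.2178347   0.15200991]
228 [[506.0, -223.0, 196.0], [511.0, -221.0, 194.0], [511.0, -230.0, 200.0]]
232 [[507.0, -222.0, 187.0], [509.0, -227.0, 189.0], [513.0, -227.0, 189.0]]
236 [[508.0, -222.0, 177.0], [510.0, -226.0, 179.0], [512.0, -232.0, 184.0]]
238 [[507.0, -223.0, 173.0], [510.0, -228.0, 177.0], [513.0, -230.0, 177.0]]
240 [[508.0, -224.0, 169.0], [511.0, -225.0, 170.0], [513.0, -230.0, 173.0]]
242 [[585.0, -8.0, -3.0], [511.0, -224.0, 164.0], [513.0, -231.0, 169.0]]
244 [[581.0, -20.0, -0.0], [585.0, -23.0, 1.0], [590.0, -23.0, 0.0]]
246 [[579.0, -27.0, -1.0], [583.0, -30.0, 1.0], [588.0, -30.0, -0.0]]
250 [[573.0, -46.0, 3.0], [579.0, -42.0, -1.0], [583.0, -45.0, 0.0]]
pad [ 514.3 -219.2   13.5  105.9  102. ]
[334.68854333 254.32473495   1.        ]
```

Request:
apply_moves([
  {"grip":0.5,"offset":[0,0,0],"spin":0},
  {"grip":0.5,"offset":[0,0,0],"spin":0},
  {"grip":0.5,"offset":[0,0,0],"spin":0},
  {"grip":0.5,"offset":[0,0,0],"spin":0},
  {"grip":0.5,"offset":[0,0,0],"spin":0},
])

```text
time_s: 4.4
tcp_pos: [0.5146, -0.2176, 0.1497]
ee_rot: [[-0.707, -0.707, -0.0], [-0.707, 0.707, 0.0], [0.0, 0.0, -1.0]]
wrist_force: [0.1, 0.3, 0.4]
gripper_width: 0.372
gripper_force: 0.0
```

```bash
python3 -c "
from h import *
from station import r
s=r.sense();print(s['tcp_pos'],s['gripper_width'],s['joints'])
c=r.capture('side');W=cloud(c);z=W[...,2]
m=(np.hypot(W[...,0]-.515,W[...,1]+.2175)<.075)&(z>.115)&(z<.24)
P=W[m]*1e3; t=-.7071*(P[:,0]-515)+.7071*(P[:,1]+217.5)
for a in range(-70,70,10):
  k=(t>=a)&(t<a+10)
  if k.sum()>3: print(a,k.sum(),np.percentile(P[k,2],[1,5,20]).round(1))
cv2.imwrite('pics/g2.png',cv2.resize(c['img'][150:350,230:430],None,fx=3,fy=3))"
```

```text
[ 0.51457575 -0.21757549  0.14974447] 0.37189326759686614 [-6.30031710e+00  1.85362378e+01 -1.39236877e+01 -1.70497011e-03
 -5.75647763e+01 -3.86781577e+01]
-50 17 [227.8 228.3 237.1]
-40 21 [201.7 202.4 204.5]
-30 151 [164.7 167.  173.5]
-20 41 [162.9 163.5 174. ]
10 171 [164.  166.3 174.3]
20 144 [167.  173.2 191.9]
30 6 [215.8 216.3 218.3]
40 6 [236.9 237.2 237.9]
```

View pics/g2.png

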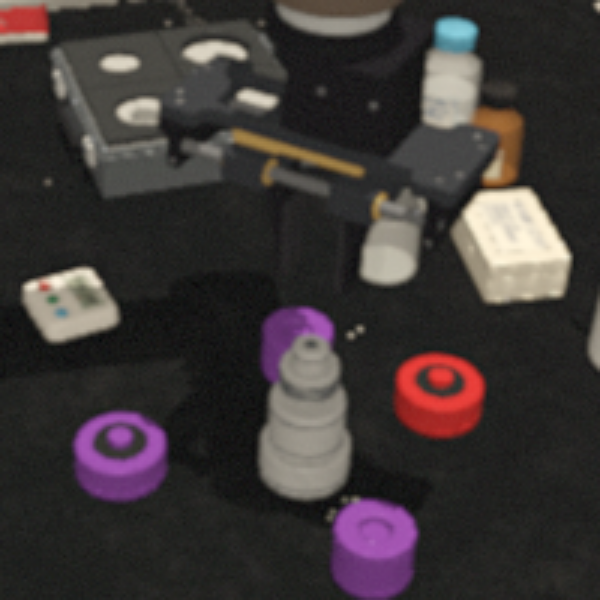

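The fingers hang at z≈0.164 while the TCP reads 0.150, so the tips are 14 mm above the reported TCP instead of 22 mm below it: the tool's height reads about 36 mm low. The lateral position agrees. I'll lower accordingly and look again.

Request:
apply_moves([
  {"grip":0.5,"offset":[0,0,1.5],"spin":0},
  {"grip":0.5,"offset":[0,0,3.5],"spin":0},
  {"grip":0.5,"offset":[0,0,5],"spin":0},
  {"grip":0.5,"offset":[0,0,6],"spin":0},
  {"grip":0.5,"offset":[0,0,6],"spin":0},
])

```text
time_s: 4.95
tcp_pos: [0.5137, -0.2174, 0.0885]
ee_rot: [[-0.707, -0.707, -0.003], [-0.707, 0.707, 0.001], [0.002, 0.003, -1.0]]
wrist_force: [0.9, -0.4, 0.9]
gripper_width: 0.5
gripper_force: 0.0
```

```bash
cat >> h.py <<'E'
def tips(r,show=True):
    "height of the fingertips seen by the side camera, per side of the jaw (mm)"
    s=r.sense(); c=r.capture('side'); W=cloud(c); R=s['ee_rot']; p=s['tcp_pos']
    D=(W-p)@R; h=[]  # tool coords
    dark=c['img'].max(2)<75
    for sg in(-1,1):
        m=dark&(abs(D[...,0])<.02)&(D[...,1]*sg>.003)&(D[...,1]*sg<.06)&(W[...,2]>p[2]-.03)&(W[...,2]<p[2]+.06)
        z=W[m][:,2]*1e3; h.append(np.percentile(z,[1,3,10]).round(1) if len(z)>5 else None)
    print("tcp",s['tcp_pos'].round(4),"w",round(s['gripper_width'],3),"f",s['gripper_force'],"t",s['time_s'],"tips",h); return s,c
E
python3 -c "
from h import *
from station import r
s,c=tips(r)
cv2.imwrite('pics/g3.png',cv2.resize(c['img'][200:320,260:400],None,fx=5,fy=5))"
```

```text
tcp [ 0.5137 -0.2174  0.0885] w 0.5 f 0.0 t 4.95 tips [array([ 82.7, 102.3, 107.9]), array([102.6, 104. , 107.9])]
```

View pics/g3.png

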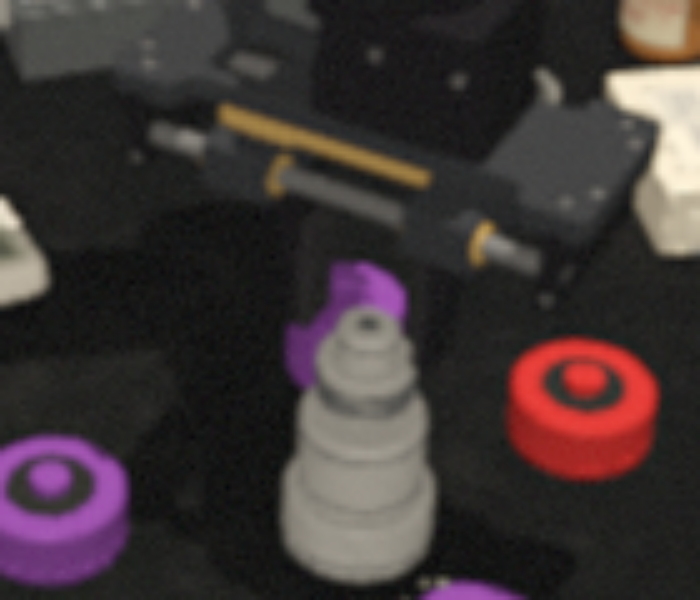

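The crop shows the fingers straddling the pad (368,320) with tips near (310,325), about level with the pad's top. I'll go down another 5.5 mm and close.

Request:
apply_moves([
  {"grip":0.5,"offset":[0,0,0.3],"spin":0},
  {"grip":0.5,"offset":[0,0,0.55],"spin":0},
  {"grip":0.1,"offset":[0,0,0.55],"spin":0},
  {"grip":0.1,"offset":[0,0,0.55],"spin":0},
  {"grip":0.1,"offset":[0,0,0.55],"spin":0},
])

```text
time_s: 5.5
tcp_pos: [0.5148, -0.2176, 0.0847]
ee_rot: [[-0.707, -0.707, 0.001], [-0.707, 0.707, -0.0], [-0.0, -0.0, -1.0]]
wrist_force: [0.2, -0.7, -0.3]
gripper_width: 0.309
gripper_force: 0.0
```

Request:
apply_moves([
  {"grip":0.1,"offset":[0,0,0],"spin":0},
  {"grip":0.1,"offset":[0,0,0],"spin":0},
  {"grip":0.1,"offset":[0,0,0],"spin":0},
])

```text
time_s: 5.8
tcp_pos: [0.5148, -0.2176, 0.0847]
ee_rot: [[-0.707, -0.707, 0.0], [-0.707, 0.707, -0.0], [-0.0, -0.0, -1.0]]
wrist_force: [-0.6, 0.4, 1.5]
gripper_width: 0.257
gripper_force: 30.0
```

Request:
apply_moves([
  {"grip":0.1,"offset":[0,0,-0.3],"spin":0},
  {"grip":0.1,"offset":[0,0,-1],"spin":0},
  {"grip":0.1,"offset":[0,0,-2.5],"spin":0},
  {"grip":0.1,"offset":[0,0,-4.2],"spin":0},
  {"grip":0.1,"offset":[0,0,-5],"spin":0},
])

```text
time_s: 6.3
tcp_pos: [0.5156, -0.2178, 0.1364]
ee_rot: [[-0.707, -0.708, 0.003], [-0.708, 0.707, -0.001], [-0.002, -0.003, -1.0]]
wrist_force: [0.2, -0.1, -0.6]
gripper_width: 0.257
gripper_force: 30.0
```

Request:
apply_moves([
  {"grip":0.1,"offset":[-0.7,0.7,0],"spin":0},
  {"grip":0.1,"offset":[-2,2.2,0],"spin":0},
  {"grip":0.1,"offset":[-4.1,4.4,0],"spin":0},
  {"grip":0.1,"offset":[-6.1,6.6,0],"spin":0},
  {"grip":0.1,"offset":[-8.1,8.8,0],"spin":0},
])

```text
time_s: 6.8
tcp_pos: [0.5087, -0.0965, 0.1335]
ee_rot: [[-0.707, -0.707, -0.002], [-0.707, 0.707, 0.0], [0.001, 0.001, -1.0]]
wrist_force: [-0.3, 0.1, -0.5]
gripper_width: 0.258
gripper_force: 30.0
```

Request:
apply_moves([
  {"grip":0.1,"offset":[-2,2.2,0],"spin":0},
  {"grip":0.1,"offset":[-4.1,4.4,0],"spin":0},
  {"grip":0.1,"offset":[-6.1,6.6,0],"spin":0},
  {"grip":0.1,"offset":[-8.1,8.8,0],"spin":0},
  {"grip":0.1,"offset":[-10.2,11,0],"spin":0},
])

```text
time_s: 7.3
tcp_pos: [0.5027, 0.0533, 0.1336]
ee_rot: [[-0.707, -0.707, -0.002], [-0.707, 0.707, -0.0], [0.001, 0.001, -1.0]]
wrist_force: [0.5, -0.0, -1.2]
gripper_width: 0.256
gripper_force: 30.0
```

Request:
apply_moves([
  {"grip":0.1,"offset":[-2,2.2,0],"spin":0},
  {"grip":0.1,"offset":[-4.1,4.4,0],"spin":0},
  {"grip":0.1,"offset":[-6.1,6.6,0],"spin":0},
  {"grip":0.1,"offset":[-8.1,8.8,0],"spin":0},
  {"grip":0.1,"offset":[-10.2,11,0],"spin":0},
])

```text
time_s: 7.8
tcp_pos: [0.4969, 0.203, 0.1336]
ee_rot: [[-0.707, -0.708, -0.002], [-0.708, 0.707, -0.001], [0.002, 0.001, -1.0]]
wrist_force: [-0.2, -0.3, -0.0]
gripper_width: 0.257
gripper_force: 30.0
```

Request:
apply_moves([
  {"grip":0.1,"offset":[-2,2.2,0],"spin":0},
  {"grip":0.1,"offset":[-3.7,4.1,0],"spin":0},
  {"grip":0.1,"offset":[-4.8,5.3,0],"spin":0},
  {"grip":0.1,"offset":[-5.4,6,0],"spin":0},
  {"grip":0.1,"offset":[-5.5,6.1,0],"spin":0},
])

```text
time_s: 8.3
tcp_pos: [0.4935, 0.2843, 0.134]
ee_rot: [[-0.706, -0.708, -0.001], [-0.708, 0.706, -0.001], [0.001, 0.0, -1.0]]
wrist_force: [0.1, -0.1, -1.5]
gripper_width: 0.257
gripper_force: 30.0
```

```bash
python3 -c "
from h import *
from station import r
s,c=tips(r); go(s,(.4945,.2837),.0427,135)
W=cloud(c);q=c['mtx']@(c['R']@[.4945,.2837,.1]+c['t']);q=(q/q[2]).round();print(q)
u,v=int(q[0]),int(q[1])
cv2.imwrite('pics/p1.png',cv2.resize(c['img'][max(0,v-60):v+60,u-70:u+70],None,fx=5,fy=5))"
```

```text
tcp [0.4935 0.2843 0.134 ] w 0.257 f 29.99364291317761 t 8.3 tips [array([149.1, 150. , 153.3]), array([148.8, 153.1, 158.6])]
offset [-0.04 -0.11  9.13] yawY 135.07 spin 0.001
[270. 154.   1.]
```

View pics/p1.png

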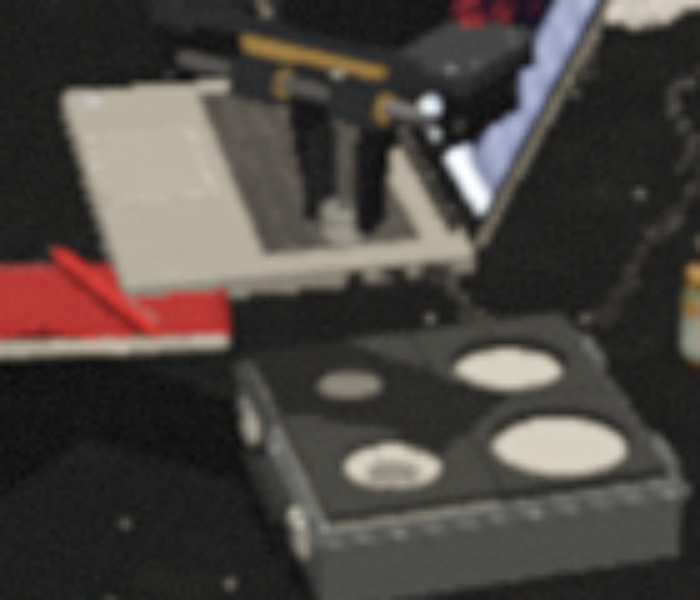

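The picture shows the pad held upright (340,215) over its pocket (350,385), with tips at 0.149 against the TCP's 0.134, so the offset is the same here. Lowering.

Request:
apply_moves([
  {"grip":0.1,"offset":[0,-0.1,1],"spin":0},
  {"grip":0.1,"offset":[0,-0.1,3],"spin":0},
  {"grip":0.1,"offset":[0,-0.1,5],"spin":0},
  {"grip":0.1,"offset":[0,-0.1,6.8],"spin":0},
  {"grip":0.1,"offset":[0,-0.1,7.8],"spin":0},
])

```text
time_s: 8.85
tcp_pos: [0.4938, 0.281, 0.0543]
ee_rot: [[-0.708, -0.706, -0.003], [-0.706, 0.708, -0.002], [0.004, 0.0, -1.0]]
wrist_force: [-0.3, -0.3, -0.6]
gripper_width: 0.258
gripper_force: 30.0
```

Request:
apply_moves([
  {"grip":0.1,"offset":[0,0,0.3],"spin":0},
  {"grip":0.1,"offset":[0,0,0.6],"spin":0},
  {"grip":0.1,"offset":[0,0,0.9],"spin":0},
  {"grip":0.1,"offset":[0,0,1.1],"spin":0},
  {"grip":0.1,"offset":[0,0,1.1],"spin":0},
])

```text
time_s: 9.35
tcp_pos: [0.4947, 0.2831, 0.0456]
ee_rot: [[-0.707, -0.707, 0.0], [-0.707, 0.707, 0.0], [-0.0, 0.0, -1.0]]
wrist_force: [-0.7, 0.1, -0.6]
gripper_width: 0.254
gripper_force: 30.0
```

```bash
python3 -c "
from h import *
from station import r
s,c=tips(r); go(s,(.4945,.2837),.0427,135); print(s['wrist_force'])"
```

```text
tcp [0.4947 0.2831 0.0456] w 0.254 f 29.993704897351563 t 9.35 tips [array([49.6, 50.6, 51.6]), array([43.4, 48.2, 51.6])]
offset [-0.03  0.05  0.29] yawY 135.02 spin 0.0
[-0.70455533  0.07283774 -0.58631578]
```

Request:
apply_moves([
  {"grip":0.1,"offset":[0,0,0.1],"spin":0},
  {"grip":0.1,"offset":[0,0,0.2],"spin":0},
  {"grip":0.1,"offset":[0,0,0.25],"spin":0},
  {"grip":0.1,"offset":[0,0,0.25],"spin":0},
])

```text
time_s: 9.8
tcp_pos: [0.4946, 0.283, 0.0429]
ee_rot: [[-0.707, -0.707, -0.0], [-0.707, 0.707, -0.0], [0.0, 0.0, -1.0]]
wrist_force: [0.1, 0.8, -1.3]
gripper_width: 0.258
gripper_force: 30.0
```

Request:
apply_moves([
  {"grip":0.1,"offset":[0,0,0.05],"spin":0},
  {"grip":0.1,"offset":[0,0,0.1],"spin":0},
  {"grip":0.1,"offset":[0,0,0.1],"spin":0},
])

```text
time_s: 10.1
tcp_pos: [0.4947, 0.2831, 0.0427]
ee_rot: [[-0.707, -0.708, 0.0], [-0.708, 0.707, 0.0], [-0.0, -0.0, -1.0]]
wrist_force: [-2.3, -1.2, 5.2]
gripper_width: 0.255
gripper_force: 30.0
```

Contact came exactly at the predicted 0.0427 (5 N). Releasing and lifting.

Request:
apply_moves([
  {"grip":0.4,"offset":[0,0,0],"spin":0},
  {"grip":0.6,"offset":[0,0,0],"spin":0},
  {"grip":0.6,"offset":[0,0,0],"spin":0},
  {"grip":0.6,"offset":[0,0,0],"spin":0},
])

```text
time_s: 10.5
tcp_pos: [0.4946, 0.283, 0.0416]
ee_rot: [[-0.707, -0.707, -0.0], [-0.707, 0.707, -0.0], [0.0, 0.0, -1.0]]
wrist_force: [-0.4, 0.4, 0.4]
gripper_width: 0.533
gripper_force: 0.0
```

Request:
apply_moves([
  {"grip":0.6,"offset":[0,0,-0.5],"spin":0},
  {"grip":0.6,"offset":[0,0,-1.5],"spin":0},
  {"grip":0.6,"offset":[0,0,-4],"spin":0},
  {"grip":0.6,"offset":[0,0,-7],"spin":0},
  {"grip":0.6,"offset":[0,0,-9],"spin":0},
])

```text
time_s: 11.0
tcp_pos: [0.4956, 0.2837, 0.135]
ee_rot: [[-0.707, -0.708, 0.003], [-0.708, 0.707, 0.002], [-0.004, -0.001, -1.0]]
wrist_force: [0.8, -0.7, -0.3]
gripper_width: 0.599
gripper_force: 0.0
```

```bash
cat >> h.py <<'E'
def near(c,xy,lo,hi,rad):
    "part top as seen in a side picture: circle of the points near xy in a height band (mm)"
    W=cloud(c); m=(np.hypot(W[...,0]-xy[0],W[...,1]-xy[1])<rad)&(W[...,2]>lo)&(W[...,2]<hi)&(c['img'].max(2)>75)
    p=W[m]
    if len(p)<4: return None
    (x,y),q=cv2.minEnclosingCircle((p[:,:2]*1e3).astype(np.float32)); return np.round([x,y,q,*np.percentile(p[:,2]*1e3,[10,50,90]),len(p)],1)
E
python3 -c "
from h import *
from station import r
s,c=tips(r); print('pad',near(c,(.4945,.2837),.059,.075,.02)); print('head',near(c,(.5147,-.2173),.084,.1,.03),near(c,(.5147,-.2173),.056,.07,.035))
go(s,(.5147,-.2173),.132,135)"
```

```text
tcp [0.4956 0.2837 0.135 ] w 0.599 f 0.0 t 11.0 tips [array([151.5, 152.5, 155.1]), array([148.4, 149.6, 154.6])]
pad [495.9 279.4  13.5  60.8  64.1  67.   45. ]
head [ 512.3 -218.8   20.3   86.7   89.3   92.2  242. ] [ 513.  -220.1   25.5   58.2   62.8   65.   223. ]
offset [ 34.1  -36.75   0.2 ] yawY 135.05 spin 0.001
```

Request:
apply_moves([
  {"grip":0.6,"offset":[1.4,-1.5,0],"spin":0},
  {"grip":0.6,"offset":[4.1,-4.4,0],"spin":0},
  {"grip":0.6,"offset":[6.8,-7.3,0],"spin":0},
  {"grip":0.6,"offset":[9.5,-10.3,0],"spin":0},
  {"grip":0.6,"offset":[12.2,-13.2,0],"spin":0},
])

```text
time_s: 11.55
tcp_pos: [0.5008, 0.101, 0.1316]
ee_rot: [[-0.707, -0.707, -0.001], [-0.707, 0.707, -0.0], [0.001, 0.0, -1.0]]
wrist_force: [0.6, 0.3, 0.5]
gripper_width: 0.599
gripper_force: 0.0
```

Request:
apply_moves([
  {"grip":0.65,"offset":[2.7,-2.9,0],"spin":0},
  {"grip":0.65,"offset":[5.4,-5.9,0],"spin":0},
  {"grip":0.65,"offset":[8.2,-8.8,0],"spin":0},
  {"grip":0.65,"offset":[10.9,-11.7,0],"spin":0},
  {"grip":0.65,"offset":[13.6,-14.7,0],"spin":0},
])

```text
time_s: 12.05
tcp_pos: [0.5084, -0.0989, 0.1317]
ee_rot: [[-0.707, -0.707, -0.001], [-0.707, 0.707, 0.0], [0.001, 0.001, -1.0]]
wrist_force: [1.0, 0.7, 0.3]
gripper_width: 0.651
gripper_force: 0.0
```

Request:
apply_moves([
  {"grip":0.65,"offset":[2.7,-2.9,0],"spin":0},
  {"grip":0.65,"offset":[5.2,-5.6,0],"spin":0},
  {"grip":0.65,"offset":[7,-7.5,0],"spin":0},
  {"grip":0.65,"offset":[8,-8.6,0],"spin":0},
  {"grip":0.65,"offset":[8.3,-8.9,0],"spin":0},
])

```text
time_s: 12.55
tcp_pos: [0.5131, -0.2197, 0.1315]
ee_rot: [[-0.709, -0.706, -0.001], [-0.706, 0.709, 0.0], [0.001, 0.001, -1.0]]
wrist_force: [-0.2, 0.3, -0.4]
gripper_width: 0.655
gripper_force: 0.0
```

```bash
python3 -c "
from h import *
from station import r
s,c=tips(r); go(s,(.5147,-.2173),.065,135)"
```

```text
tcp [ 0.5131 -0.2197  0.1315] w 0.655 f 0.0 t 12.55 tips [array([144.4, 147.1, 150. ]), array([145.7, 146.4, 149.9])]
offset [-0.28  0.05  6.65] yawY 134.89 spin -0.002
```

Request:
apply_moves([
  {"grip":0.65,"offset":[0,0,1.5],"spin":0},
  {"grip":0.65,"offset":[0,0,3.2],"spin":0},
  {"grip":0.65,"offset":[0,0,4.5],"spin":0},
  {"grip":0.65,"offset":[0,0,5.2],"spin":0},
  {"grip":0.65,"offset":[0,0,5.2],"spin":0},
])

```text
time_s: 13.1
tcp_pos: [0.5133, -0.2173, 0.0791]
ee_rot: [[-0.706, -0.708, -0.002], [-0.708, 0.706, 0.0], [0.001, 0.002, -1.0]]
wrist_force: [-0.2, 0.2, 0.3]
gripper_width: 0.651
gripper_force: 0.0
```

```bash
python3 -c "
from h import *
from station import r
s,c=tips(r); go(s,(.5147,-.2173),.065,135)"
```

```text
tcp [ 0.5133 -0.2173  0.0791] w 0.651 f 0.0 t 13.1 tips [array([83.9, 92.8, 96.7]), array([88.6, 94.1, 98.2])]
offset [-0.1  -0.1   1.41] yawY 135.09 spin 0.002
```

Request:
apply_moves([
  {"grip":0.65,"offset":[0,0,0.5],"spin":0},
  {"grip":0.65,"offset":[0,0,1],"spin":0},
  {"grip":0.65,"offset":[0,0,1.5],"spin":0},
  {"grip":0.2,"offset":[0,0,1.5],"spin":0},
  {"grip":0.2,"offset":[0,0,1.5],"spin":0},
])

```text
time_s: 13.65
tcp_pos: [0.5139, -0.2184, 0.0648]
ee_rot: [[-0.707, -0.707, -0.0], [-0.707, 0.707, -0.0], [0.0, 0.0, -1.0]]
wrist_force: [-0.1, -0.1, -0.3]
gripper_width: 0.546
gripper_force: 0.0
```

Request:
apply_moves([
  {"grip":0.2,"offset":[0,0,0],"spin":0},
  {"grip":0.2,"offset":[0,0,0],"spin":0},
  {"grip":0.2,"offset":[0,0,0],"spin":0},
  {"grip":0.2,"offset":[0,0,0],"spin":0},
])

```text
time_s: 14.05
tcp_pos: [0.514, -0.2183, 0.0651]
ee_rot: [[-0.707, -0.707, 0.0], [-0.707, 0.707, -0.0], [-0.0, -0.0, -1.0]]
wrist_force: [-0.1, 0.7, 0.3]
gripper_width: 0.414
gripper_force: 30.0
```

Request:
apply_moves([
  {"grip":0.2,"offset":[0,0,-0.3],"spin":0},
  {"grip":0.2,"offset":[0,0,-1],"spin":0},
  {"grip":0.2,"offset":[0,0,-2.2],"spin":0},
  {"grip":0.2,"offset":[0,0,-3.6],"spin":0},
  {"grip":0.2,"offset":[0,0,-5],"spin":0},
])

```text
time_s: 14.55
tcp_pos: [0.5141, -0.2183, 0.1163]
ee_rot: [[-0.707, -0.707, 0.001], [-0.707, 0.707, -0.0], [-0.0, -0.001, -1.0]]
wrist_force: [0.4, -1.2, -1.8]
gripper_width: 0.414
gripper_force: 30.0
```

Request:
apply_moves([
  {"grip":0.2,"offset":[0,0,-1.7],"spin":0},
  {"grip":0.2,"offset":[0,0,-3.3],"spin":0},
  {"grip":0.2,"offset":[0,0,-4.5],"spin":0},
  {"grip":0.2,"offset":[0,0,-5],"spin":0},
  {"grip":0.2,"offset":[0,0,-5],"spin":0},
])

```text
time_s: 15.05
tcp_pos: [0.5142, -0.2183, 0.1658]
ee_rot: [[-0.707, -0.707, 0.002], [-0.707, 0.707, -0.0], [-0.001, -0.001, -1.0]]
wrist_force: [-0.3, 0.1, -2.4]
gripper_width: 0.417
gripper_force: 30.0
```

```bash
python3 -c "
from h import *
from station import r
s,c=tips(r); go(s,(.4983,.1917),.165,135); print('body',near(c,(.5147,-.2173),.056,.07,.035))
cv2.imwrite('pics/l2.png',cv2.resize(c['img'][190:330,260:410],None,fx=4,fy=4))"
```

```text
tcp [ 0.5142 -0.2183  0.1658] w 0.417 f 29.970823630270615 t 15.05 tips [array([179.9, 182.3, 185.7]), array([178.7, 180.3, 186.5])]
offset [-27.88  30.11   0.08] yawY 135.02 spin 0.0
body [ 512.9 -219.6   26.6   58.4   63.2   64.9  378. ]
```

View pics/l2.png

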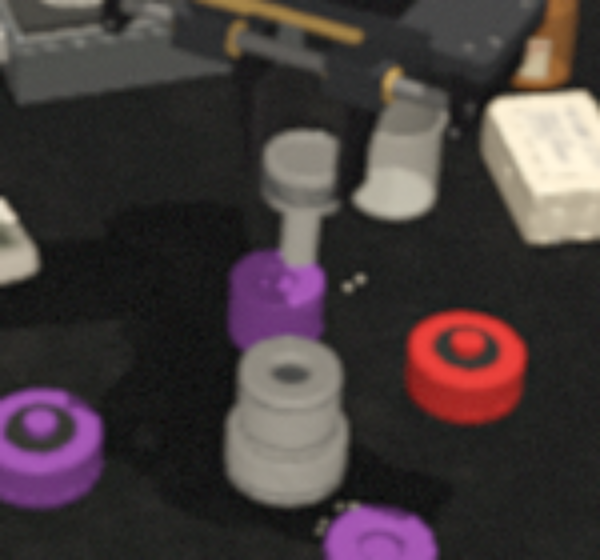

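Plunger held upright at (300,170), body undisturbed at (290,370). Moving to its pocket.

Request:
apply_moves([
  {"grip":0.2,"offset":[-0.7,0.7,0],"spin":0},
  {"grip":0.2,"offset":[-2,2.2,0],"spin":0},
  {"grip":0.2,"offset":[-4.1,4.4,0],"spin":0},
  {"grip":0.2,"offset":[-6.1,6.6,0],"spin":0},
  {"grip":0.2,"offset":[-8.2,8.8,0],"spin":0},
])

```text
time_s: 15.6
tcp_pos: [0.5087, -0.0966, 0.164]
ee_rot: [[-0.707, -0.707, -0.002], [-0.707, 0.707, 0.0], [0.001, 0.001, -1.0]]
wrist_force: [0.7, 0.2, -2.2]
gripper_width: 0.415
gripper_force: 30.0
```

Request:
apply_moves([
  {"grip":0.2,"offset":[-2,2.2,0],"spin":0},
  {"grip":0.2,"offset":[-4.1,4.4,0],"spin":0},
  {"grip":0.2,"offset":[-6.1,6.6,0],"spin":0},
  {"grip":0.2,"offset":[-8.2,8.8,0],"spin":0},
  {"grip":0.2,"offset":[-10.2,11,0],"spin":0},
])

```text
time_s: 16.1
tcp_pos: [0.5031, 0.0534, 0.1642]
ee_rot: [[-0.707, -0.708, -0.002], [-0.708, 0.707, -0.0], [0.001, 0.001, -1.0]]
wrist_force: [0.3, -0.3, -1.5]
gripper_width: 0.415
gripper_force: 30.0
```

Request:
apply_moves([
  {"grip":0.2,"offset":[-2.1,2.2,0],"spin":0},
  {"grip":0.2,"offset":[-4.7,5.1,0],"spin":0},
  {"grip":0.2,"offset":[-7.1,7.7,0],"spin":0},
  {"grip":0.2,"offset":[-8.9,9.6,0],"spin":0},
  {"grip":0.2,"offset":[-9.5,10.3,0],"spin":0},
])

```text
time_s: 16.6
tcp_pos: [0.4975, 0.1943, 0.1641]
ee_rot: [[-0.705, -0.709, -0.001], [-0.709, 0.705, -0.0], [0.001, 0.0, -1.0]]
wrist_force: [-0.5, 0.0, -1.9]
gripper_width: 0.421
gripper_force: 30.0
```

Request:
apply_moves([
  {"grip":0.2,"offset":[0,0,1],"spin":0},
  {"grip":0.2,"offset":[0,0,2.5],"spin":0},
  {"grip":0.2,"offset":[0,0,4],"spin":0},
  {"grip":0.2,"offset":[0,0,5],"spin":0},
  {"grip":0.2,"offset":[0,0,5],"spin":0},
])

```text
time_s: 17.1
tcp_pos: [0.4968, 0.1901, 0.1128]
ee_rot: [[-0.708, -0.706, -0.004], [-0.706, 0.708, -0.003], [0.005, 0.001, -1.0]]
wrist_force: [-0.1, -0.1, -1.9]
gripper_width: 0.416
gripper_force: 30.0
```

```bash
python3 -c "
from h import *
from station import r
s,c=tips(r); go(s,(.4983,.1917),.0421,135)
a=c['img'][95:235,215:365]
t=r.capture('top');g=t['img'][130:270,180:300]
cv2.imwrite('pics/p2.png',np.hstack([cv2.resize(a,(450,420)),cv2.resize(g,(345,420))]))"
```

```text
tcp [0.4968 0.1901 0.1128] w 0.416 f 29.97263329990801 t 17.1 tips [array([127. , 128.1, 131.4]), array([125.8, 128.2, 131.9])]
offset [-0.25  0.01  7.07] yawY 134.94 spin -0.001
```

View pics/p2.png

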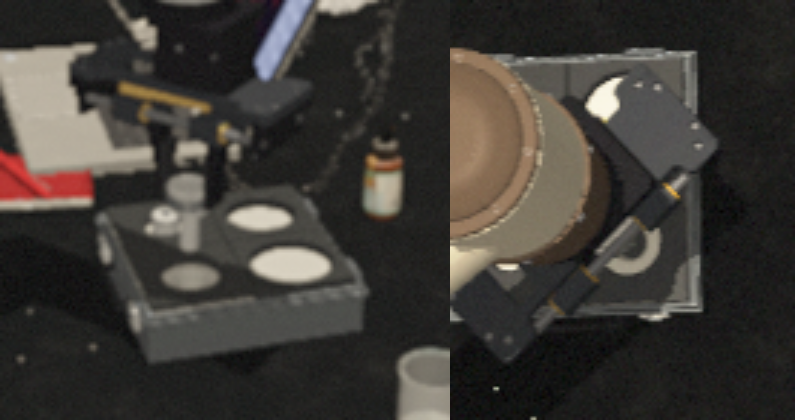

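The side picture shows the plunger upright with its foot (190,248) over the stepped pocket (190,278), and the pad in its pocket at (163,218). I'll let the arm settle, then lower.

Request:
apply_moves([
  {"grip":0.2,"offset":[0,0,0.6],"spin":0},
  {"grip":0.2,"offset":[0,0,1.2],"spin":0},
  {"grip":0.2,"offset":[0,0,1.5],"spin":0},
  {"grip":0.2,"offset":[0,0,1.5],"spin":0},
  {"grip":0.2,"offset":[0,0,1.5],"spin":0},
])

```text
time_s: 17.7
tcp_pos: [0.4983, 0.1919, 0.1]
ee_rot: [[-0.707, -0.708, 0.0], [-0.708, 0.707, -0.0], [-0.0, -0.0, -1.0]]
wrist_force: [-0.4, 1.0, -1.8]
gripper_width: 0.421
gripper_force: 30.0
```

```bash
python3 -c "
from h import *
from station import r
s,c=tips(r); go(s,(.4983,.1917),.0421,135)
print('head',near(c,(.4983,.1917),.105,.135,.03))"
```

```text
tcp [0.4983 0.1919 0.1   ] w 0.421 f 29.972727941488984 t 17.7 tips [array([114.4, 115.7, 118.6]), array([114.7, 115. , 124.9])]
offset [ 0.01 -0.01  5.79] yawY 135.03 spin 0.001
head [492.3 188.5  23.2 110.3 123.3 127.  158. ]
```

Request:
apply_moves([
  {"grip":0.2,"offset":[0,0,0.8],"spin":0},
  {"grip":0.2,"offset":[0,0,1.8],"spin":0},
  {"grip":0.2,"offset":[0,0,2.8],"spin":0},
  {"grip":0.2,"offset":[0,0,3.6],"spin":0},
  {"grip":0.2,"offset":[0,0,4.2],"spin":0},
])

```text
time_s: 18.25
tcp_pos: [0.4978, 0.1915, 0.0567]
ee_rot: [[-0.707, -0.707, -0.001], [-0.707, 0.707, -0.001], [0.002, 0.0, -1.0]]
wrist_force: [0.6, -0.1, -0.6]
gripper_width: 0.414
gripper_force: 30.0
```

Request:
apply_moves([
  {"grip":0.2,"offset":[0,0,0.4],"spin":0},
  {"grip":0.2,"offset":[0,0,0.8],"spin":0},
  {"grip":0.2,"offset":[0,0,1.1],"spin":0},
  {"grip":0.2,"offset":[0,0,1.3],"spin":0},
  {"grip":0.2,"offset":[0,0,1.3],"spin":0},
])

```text
time_s: 18.75
tcp_pos: [0.4982, 0.1918, 0.0448]
ee_rot: [[-0.707, -0.707, -0.0], [-0.707, 0.707, -0.0], [0.0, 0.0, -1.0]]
wrist_force: [-0.8, -0.2, -2.6]
gripper_width: 0.417
gripper_force: 30.0
```

Request:
apply_moves([
  {"grip":0.2,"offset":[0,0,0.1],"spin":0},
  {"grip":0.2,"offset":[0,0,0.2],"spin":0},
  {"grip":0.2,"offset":[0,0,0.2],"spin":0},
])

```text
time_s: 19.05
tcp_pos: [0.4982, 0.1918, 0.043]
ee_rot: [[-0.707, -0.707, 0.0], [-0.707, 0.707, 0.0], [-0.0, 0.0, -1.0]]
wrist_force: [0.0, 0.1, -1.0]
gripper_width: 0.416
gripper_force: 30.0
```

Request:
apply_moves([
  {"grip":0.2,"offset":[0,0,0.05],"spin":0},
  {"grip":0.2,"offset":[0,0,0.1],"spin":0},
  {"grip":0.2,"offset":[0,0,0.15],"spin":0},
  {"grip":0.2,"offset":[0,0,0.15],"spin":0},
])

```text
time_s: 19.45
tcp_pos: [0.4984, 0.192, 0.0423]
ee_rot: [[-0.707, -0.708, 0.001], [-0.708, 0.707, 0.0], [-0.0, -0.0, -1.0]]
wrist_force: [-2.7, -0.1, 4.5]
gripper_width: 0.415
gripper_force: 30.0
```

Contact at 0.0423 as predicted. Releasing and returning to the stack.

Request:
apply_moves([
  {"grip":0.5,"offset":[0,0,0],"spin":0},
  {"grip":0.65,"offset":[0,0,0],"spin":0},
  {"grip":0.65,"offset":[0,0,0],"spin":0},
  {"grip":0.65,"offset":[0,0,0],"spin":0},
])

```text
time_s: 19.85
tcp_pos: [0.4983, 0.1918, 0.0413]
ee_rot: [[-0.707, -0.707, -0.0], [-0.707, 0.707, -0.0], [0.0, -0.0, -1.0]]
wrist_force: [-0.0, 0.6, 0.2]
gripper_width: 0.625
gripper_force: 0.0
```

Request:
apply_moves([
  {"grip":0.65,"offset":[0,0,-0.5],"spin":0},
  {"grip":0.65,"offset":[0,0,-1.5],"spin":0},
  {"grip":0.65,"offset":[0,0,-4],"spin":0},
  {"grip":0.65,"offset":[0,0,-7],"spin":0},
  {"grip":0.65,"offset":[0,0,-9],"spin":0},
])

```text
time_s: 20.35
tcp_pos: [0.4992, 0.1923, 0.1345]
ee_rot: [[-0.706, -0.708, 0.003], [-0.708, 0.706, 0.002], [-0.003, -0.001, -1.0]]
wrist_force: [0.3, -0.4, -0.7]
gripper_width: 0.648
gripper_force: 0.0
```

Request:
apply_moves([
  {"grip":0.85,"offset":[1.4,-1.5,0],"spin":0},
  {"grip":0.85,"offset":[4.1,-4.4,0],"spin":0},
  {"grip":0.85,"offset":[6.8,-7.3,0],"spin":0},
  {"grip":0.85,"offset":[9.5,-10.3,0],"spin":0},
  {"grip":0.85,"offset":[12.2,-13.2,0],"spin":0},
])

```text
time_s: 20.85
tcp_pos: [0.5056, 0.0109, 0.1326]
ee_rot: [[-0.706, -0.708, 0.002], [-0.708, 0.706, 0.0], [-0.001, -0.001, -1.0]]
wrist_force: [0.4, 0.4, -1.7]
gripper_width: 0.848
gripper_force: 0.0
```

```bash
python3 -c "
from h import *
from station import r
s,c=tips(r); go(s,(.5147,-.2173),.03,135)
print('plg',near(c,(.4983,.1917),.062,.075,.025),'pad',near(c,(.4945,.2837),.058,.075,.02))
cv2.imwrite('pics/c2.png',cv2.resize(c['img'][120:230,230:350],None,fx=5,fy=5))"
```

```text
tcp [0.5056 0.0109 0.1326] w 0.848 f 0.0 t 20.85 tips [array([147.7, 148.4, 151.3]), array([147.4, 148.5, 152.7])]
offset [ 15.52 -16.75  10.25] yawY 135.06 spin 0.001
plg [493.4 190.3  18.4  63.2  67.1  69.3  62. ] pad [495.1 278.8  13.2  59.6  64.4  66.9  48. ]
```

View pics/c2.png

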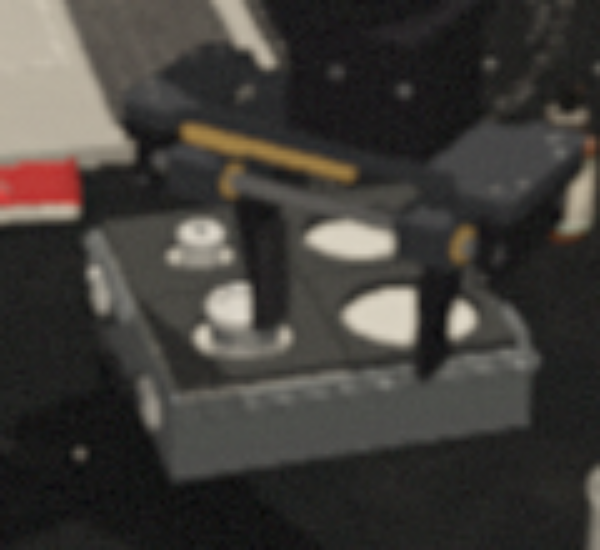

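Pad (200,240) and plunger (240,310) stand upright in their pockets. On to the body.

Request:
apply_moves([
  {"grip":0.85,"offset":[2.7,-2.9,0],"spin":0},
  {"grip":0.85,"offset":[5.4,-5.9,0],"spin":0},
  {"grip":0.85,"offset":[8.2,-8.8,0],"spin":0},
  {"grip":0.85,"offset":[10.9,-11.7,0],"spin":0},
  {"grip":0.85,"offset":[13,-14,0],"spin":0},
])

```text
time_s: 21.4
tcp_pos: [0.5126, -0.1807, 0.1325]
ee_rot: [[-0.707, -0.707, 0.001], [-0.707, 0.707, -0.0], [-0.001, -0.001, -1.0]]
wrist_force: [0.1, -0.3, -0.2]
gripper_width: 0.851
gripper_force: 0.0
```

Request:
apply_moves([
  {"grip":0.85,"offset":[1.5,-1.6,0],"spin":0},
  {"grip":0.85,"offset":[2.4,-2.6,0],"spin":0},
  {"grip":0.85,"offset":[2.7,-2.9,0.5],"spin":0},
  {"grip":0.85,"offset":[2.7,-2.9,1.5],"spin":0},
  {"grip":0.85,"offset":[2.7,-2.9,3],"spin":0},
])

```text
time_s: 21.9
tcp_pos: [0.5143, -0.2175, 0.1013]
ee_rot: [[-0.706, -0.708, 0.001], [-0.708, 0.706, 0.0], [-0.001, -0.001, -1.0]]
wrist_force: [-0.4, -0.6, 0.0]
gripper_width: 0.851
gripper_force: 0.0
```

Request:
apply_moves([
  {"grip":0.85,"offset":[0,0,1],"spin":0},
  {"grip":0.85,"offset":[0,0,1.5],"spin":0},
  {"grip":0.85,"offset":[0,0,1.5],"spin":0},
  {"grip":0.85,"offset":[0,0,1.5],"spin":0},
])

```text
time_s: 22.3
tcp_pos: [0.5143, -0.218, 0.0867]
ee_rot: [[-0.706, -0.708, 0.0], [-0.708, 0.706, -0.0], [-0.0, -0.0, -1.0]]
wrist_force: [0.4, 0.4, -0.1]
gripper_width: 0.854
gripper_force: 0.0
```

```bash
python3 -c "
from h import *
from station import r
s,c=tips(r); go(s,(.5147,-.2173),.03,135)"
```

```text
tcp [ 0.5143 -0.218   0.0867] w 0.854 f 0.0 t 22.3 tips [array([ 60.4, 101.3, 104.5]), array([ 92.6, 101.1, 105.5])]
offset [-0.08  0.03  5.67] yawY 135.07 spin 0.001
```

Request:
apply_moves([
  {"grip":0.85,"offset":[-0.1,0,1.2],"spin":0},
  {"grip":0.85,"offset":[-0.1,0,2.6],"spin":0},
  {"grip":0.85,"offset":[-0.1,0,4],"spin":0},
  {"grip":0.85,"offset":[-0.1,0,5.1],"spin":0},
  {"grip":0.85,"offset":[-0.1,0,5.6],"spin":0},
])

```text
time_s: 22.85
tcp_pos: [0.5139, -0.2174, 0.029]
ee_rot: [[-0.707, -0.707, -0.002], [-0.707, 0.707, 0.0], [0.001, 0.002, -1.0]]
wrist_force: [0.3, -0.3, -0.4]
gripper_width: 0.848
gripper_force: 0.0
```

Request:
apply_moves([
  {"grip":0.35,"offset":[0,0,0],"spin":0},
  {"grip":0.35,"offset":[0,0,0],"spin":0},
  {"grip":0.35,"offset":[0,0,0],"spin":0},
  {"grip":0.35,"offset":[0,0,0],"spin":0},
  {"grip":0.35,"offset":[0,0,0],"spin":0},
])

```text
time_s: 23.35
tcp_pos: [0.5142, -0.2173, 0.0309]
ee_rot: [[-0.707, -0.707, -0.001], [-0.707, 0.707, 0.0], [0.0, 0.001, -1.0]]
wrist_force: [-1.1, 2.4, 2.0]
gripper_width: 0.526
gripper_force: 30.0
```

Request:
apply_moves([
  {"grip":0.35,"offset":[0,0,0],"spin":0},
  {"grip":0.35,"offset":[0,0,0],"spin":0},
])

```text
time_s: 23.55
tcp_pos: [0.5142, -0.2173, 0.0309]
ee_rot: [[-0.707, -0.707, -0.001], [-0.707, 0.707, 0.0], [0.0, 0.001, -1.0]]
wrist_force: [-2.8, 3.1, 6.1]
gripper_width: 0.527
gripper_force: 30.0
```

Opening 0.527 is a little less than I'd expect for 50 mm, and there is some wrist force, so I'll look before lifting.

```bash
python3 -c "
from h import *
from station import r
s,c=tips(r);print(s['wrist_force'],s['moment'])
cv2.imwrite('pics/b3.png',cv2.resize(c['img'][215:325,270:400],None,fx=5.5,fy=5.4))"
```

```text
tcp [ 0.5142 -0.2173  0.0309] w 0.527 f 30.00118111318443 t 23.55 tips [array([0.9, 1. , 1.5]), array([0.9, 1. , 1.2])]
[-2.79677053  3.08375969  6.14856463] [ 1.07815711  0.84427241 -0.09015211]
```

View pics/b3.png

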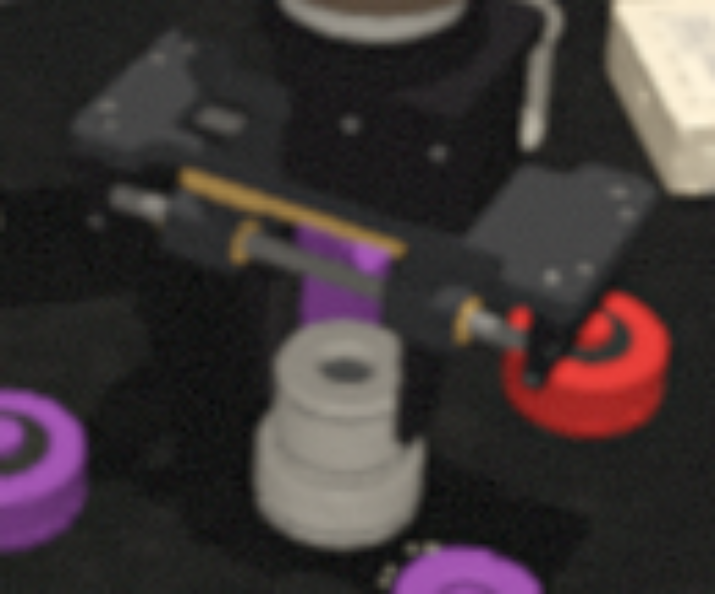

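The body sits upright between the jaws (340,370), and nothing else is touched. A gentle lift next, then check.

Request:
apply_moves([
  {"grip":0.35,"offset":[0,0,-0.1],"spin":0},
  {"grip":0.35,"offset":[0,0,-0.3],"spin":0},
  {"grip":0.35,"offset":[0,0,-0.6],"spin":0},
  {"grip":0.35,"offset":[0,0,-1],"spin":0},
  {"grip":0.35,"offset":[0,0,-1.2],"spin":0},
])

```text
time_s: 24.1
tcp_pos: [0.515, -0.2177, 0.0428]
ee_rot: [[-0.707, -0.707, 0.001], [-0.707, 0.707, -0.0], [-0.0, -0.001, -1.0]]
wrist_force: [0.1, 0.3, -3.7]
gripper_width: 0.528
gripper_force: 30.0
```

```bash
python3 -c "
from h import *
from station import r
s,c=tips(r);print(s['wrist_force'],s['moment'])
W=cloud(c);D=c['img'].max(2)>75
p=W[D&(np.hypot(W[...,0]-.5147,W[...,1]+.2173)<.04)&(W[...,2]>.069)&(W[...,2]<.09)]*1e3
A=np.c_[p[:,:2]-[514.7,-217.3],np.ones(len(p))]
k=np.ones(len(p),bool)
for _ in range(4):
  q=np.linalg.lstsq(A[k],p[k,2],rcond=None)[0];e=p[:,2]-A@q;k=abs(e)<3
print('tilt',q,k.sum(),cv2.minEnclosingCircle(p[k,:2].astype(np.float32)))
t=tuple(near(c,(.5147,-.2173),.015,.03,.04));print(t)
cv2.imwrite('pics/b4.png',cv2.resize(c['img'][215:325,270:400],None,fx=5.5,fy=5.4))"
```

```text
tcp [ 0.515  -0.2177  0.0428] w 0.528 f 29.9984960333677 t 24.1 tips [array([25.8, 28.7, 59.4]), array([26. , 49.5, 61.9])]
[ 0.13010877  0.28007252 -3.68653056] [-0.03710478 -0.02251503  0.00424781]
tilt [3.74545327e-03 6.08441601e-03 7.55025749e+01] 265 ((514.6010131835938, -220.2438201904297), 25.486284255981445)
(np.float64(512.3), np.float64(-220.5), np.float64(30.6), np.float64(18.0), np.float64(25.0), np.float64(27.2), np.float64(308.0))
```

View pics/b4.png

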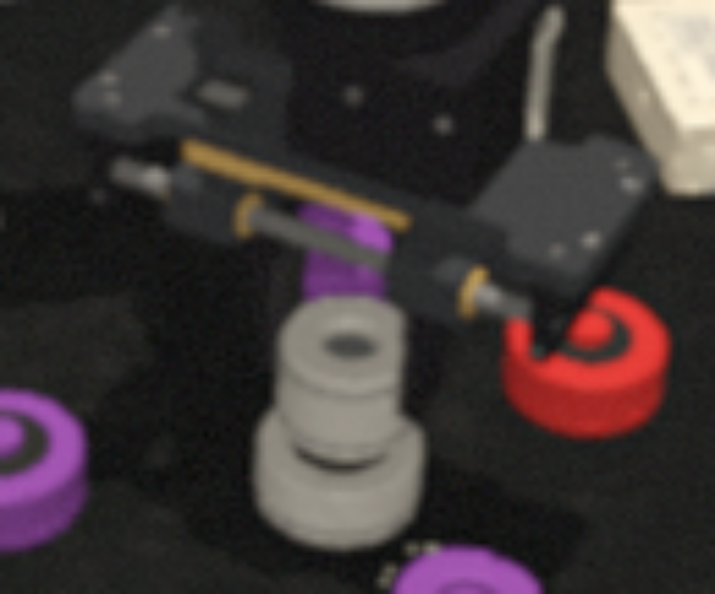

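Lifted cleanly: the body hangs level at (345,350) and the base stays put. Carrying it to the case.

Request:
apply_moves([
  {"grip":0.35,"offset":[0,0,-1],"spin":0},
  {"grip":0.35,"offset":[0,0,-3],"spin":0},
  {"grip":0.35,"offset":[0,0,-5.5],"spin":0},
  {"grip":0.35,"offset":[0,0,-7.3],"spin":0},
  {"grip":0.35,"offset":[0,0,-8],"spin":0},
])

```text
time_s: 24.65
tcp_pos: [0.516, -0.2179, 0.1253]
ee_rot: [[-0.707, -0.708, 0.005], [-0.708, 0.707, -0.001], [-0.003, -0.004, -1.0]]
wrist_force: [0.6, -0.4, -3.9]
gripper_width: 0.532
gripper_force: 30.0
```

Request:
apply_moves([
  {"grip":0.35,"offset":[-0.8,0.6,0],"spin":0},
  {"grip":0.35,"offset":[-2.4,1.8,0],"spin":0},
  {"grip":0.35,"offset":[-4.8,3.6,0],"spin":0},
  {"grip":0.35,"offset":[-7.2,5.4,0],"spin":0},
  {"grip":0.35,"offset":[-9.6,7.2,0],"spin":0},
])

```text
time_s: 25.15
tcp_pos: [0.5305, -0.0971, 0.121]
ee_rot: [[-0.707, -0.707, -0.003], [-0.707, 0.707, 0.0], [0.002, 0.002, -1.0]]
wrist_force: [0.3, -0.5, -3.5]
gripper_width: 0.532
gripper_force: 30.0
```

Request:
apply_moves([
  {"grip":0.35,"offset":[-2.4,1.8,0],"spin":0},
  {"grip":0.35,"offset":[-4.8,3.6,0],"spin":0},
  {"grip":0.35,"offset":[-7.2,5.4,0],"spin":0},
  {"grip":0.35,"offset":[-9.6,7.2,0],"spin":0},
  {"grip":0.35,"offset":[-12,9,0],"spin":0},
])

```text
time_s: 25.65
tcp_pos: [0.5515, 0.0514, 0.121]
ee_rot: [[-0.707, -0.707, -0.003], [-0.707, 0.707, -0.001], [0.002, 0.002, -1.0]]
wrist_force: [-0.1, 0.7, -4.6]
gripper_width: 0.53
gripper_force: 30.0
```

Request:
apply_moves([
  {"grip":0.35,"offset":[-2.4,1.8,0],"spin":0},
  {"grip":0.35,"offset":[-4.8,3.6,0],"spin":0},
  {"grip":0.35,"offset":[-7.2,5.4,0],"spin":0},
  {"grip":0.35,"offset":[-9.6,7.2,0],"spin":0},
  {"grip":0.35,"offset":[-12,9,0],"spin":0},
])

```text
time_s: 26.15
tcp_pos: [0.5726, 0.1996, 0.1207]
ee_rot: [[-0.707, -0.707, -0.003], [-0.707, 0.707, -0.001], [0.003, 0.001, -1.0]]
wrist_force: [0.5, -1.2, -3.4]
gripper_width: 0.53
gripper_force: 30.0
```

Request:
apply_moves([
  {"grip":0.35,"offset":[-2.3,1.7,0],"spin":0},
  {"grip":0.35,"offset":[-4.6,3.5,0],"spin":0},
  {"grip":0.35,"offset":[-6.3,4.8,0],"spin":0},
  {"grip":0.35,"offset":[-7,5.4,0],"spin":0},
  {"grip":0.35,"offset":[-7.1,5.4,0],"spin":0},
])

```text
time_s: 26.65
tcp_pos: [0.5848, 0.2875, 0.1208]
ee_rot: [[-0.706, -0.708, -0.002], [-0.708, 0.706, -0.001], [0.003, 0.001, -1.0]]
wrist_force: [-0.5, -0.1, -4.4]
gripper_width: 0.529
gripper_force: 30.0
```

Request:
apply_moves([
  {"grip":0.35,"offset":[0,0,0.8],"spin":0},
  {"grip":0.35,"offset":[0,0,2],"spin":0},
  {"grip":0.35,"offset":[0,0,2.5],"spin":0},
  {"grip":0.35,"offset":[0,0,2.5],"spin":0},
  {"grip":0.35,"offset":[0,0,2.5],"spin":0},
])

```text
time_s: 27.15
tcp_pos: [0.586, 0.2861, 0.0973]
ee_rot: [[-0.707, -0.707, -0.0], [-0.707, 0.707, -0.0], [0.0, -0.0, -1.0]]
wrist_force: [0.0, -0.1, -4.7]
gripper_width: 0.534
gripper_force: 30.0
```

```bash
python3 -c "
from h import *
from station import r
s,c=tips(r); go(s,(.5864,.2875),.0459,135)"
```

```text
tcp [0.586  0.2861 0.0973] w 0.534 f 29.998615065123886 t 27.15 tips [array([109.5, 112. , 115.8]), array([113.4, 114.5, 125. ])]
offset [-0.13  0.07  5.14] yawY 135.0 spin -0.0
```

Request:
apply_moves([
  {"grip":0.35,"offset":[-0.1,0.1,0.8],"spin":0},
  {"grip":0.35,"offset":[-0.1,0.1,1.8],"spin":0},
  {"grip":0.35,"offset":[-0.1,0.1,2.8],"spin":0},
  {"grip":0.35,"offset":[-0.1,0.1,3.6],"spin":0},
  {"grip":0.35,"offset":[-0.1,0.1,4],"spin":0},
])

```text
time_s: 27.7
tcp_pos: [0.5852, 0.2876, 0.0557]
ee_rot: [[-0.707, -0.707, -0.002], [-0.707, 0.707, -0.002], [0.003, 0.0, -1.0]]
wrist_force: [-0.3, -0.1, -4.0]
gripper_width: 0.53
gripper_force: 30.0
```

Request:
apply_moves([
  {"grip":0.35,"offset":[0,0,0.3],"spin":0},
  {"grip":0.35,"offset":[0,0,0.6],"spin":0},
  {"grip":0.35,"offset":[0,0,0.8],"spin":0},
  {"grip":0.35,"offset":[0,0,0.9],"spin":0},
  {"grip":0.35,"offset":[0,0,0.9],"spin":0},
])

```text
time_s: 28.2
tcp_pos: [0.5859, 0.288, 0.0485]
ee_rot: [[-0.707, -0.707, 0.0], [-0.707, 0.707, 0.0], [-0.0, -0.0, -1.0]]
wrist_force: [0.7, -0.4, -4.7]
gripper_width: 0.527
gripper_force: 30.0
```

```bash
python3 -c "
from h import *
from station import r
s,c=tips(r); go(s,(.5864,.2875),.0459,135);print(s['wrist_force'],s['moment'],near(c,(.5864,.2875),.07,.09,.035))"
```

```text
tcp [0.5859 0.288  0.0485] w 0.527 f 29.998609790636692 t 28.2 tips [array([50.4, 50.7, 51.5]), array([48.1, 50.3, 51.3])]
offset [ 0.   -0.07  0.26] yawY 135.02 spin 0.0
[ 0.71656936 -0.36154011 -4.71496064] [0.04836973 0.02323522 0.02286231] [584.  283.7  27.7  72.9  79.8  82.8 155. ]
```

Request:
apply_moves([
  {"grip":0.35,"offset":[0,0,0.1],"spin":0},
  {"grip":0.35,"offset":[0,0,0.2],"spin":0},
  {"grip":0.35,"offset":[0,0,0.25],"spin":0},
  {"grip":0.35,"offset":[0,0,0.25],"spin":0},
])

```text
time_s: 28.65
tcp_pos: [0.5859, 0.2881, 0.046]
ee_rot: [[-0.707, -0.707, 0.0], [-0.707, 0.707, 0.0], [-0.0, -0.0, -1.0]]
wrist_force: [0.0, 0.3, -3.9]
gripper_width: 0.529
gripper_force: 30.0
```

Request:
apply_moves([
  {"grip":0.35,"offset":[0,0,0.05],"spin":0},
  {"grip":0.35,"offset":[0,0,0.05],"spin":0},
])

```text
time_s: 28.85
tcp_pos: [0.5859, 0.2881, 0.046]
ee_rot: [[-0.707, -0.707, 0.0], [-0.707, 0.707, 0.0], [-0.0, -0.0, -1.0]]
wrist_force: [-1.8, -0.5, -0.5]
gripper_width: 0.531
gripper_force: 30.0
```

Contact is beginning (weight coming off the wrist). A touch more, then release.

Request:
apply_moves([
  {"grip":0.35,"offset":[0,0,0.05],"spin":0},
  {"grip":0.35,"offset":[0,0,0.05],"spin":0},
])

```text
time_s: 29.05
tcp_pos: [0.5859, 0.2881, 0.046]
ee_rot: [[-0.707, -0.708, 0.0], [-0.708, 0.707, 0.0], [-0.0, -0.0, -1.0]]
wrist_force: [-3.1, -1.6, 4.3]
gripper_width: 0.533
gripper_force: 30.0
```

Request:
apply_moves([
  {"grip":0.6,"offset":[0,0,0],"spin":0},
  {"grip":0.75,"offset":[0,0,0],"spin":0},
  {"grip":0.75,"offset":[0,0,0],"spin":0},
  {"grip":0.75,"offset":[0,0,0],"spin":0},
])

```text
time_s: 29.45
tcp_pos: [0.5861, 0.2881, 0.0449]
ee_rot: [[-0.707, -0.707, 0.0], [-0.707, 0.707, 0.0], [-0.0, -0.0, -1.0]]
wrist_force: [0.4, 0.2, 0.7]
gripper_width: 0.731
gripper_force: 0.0
```

Request:
apply_moves([
  {"grip":0.75,"offset":[0,0,-0.5],"spin":0},
  {"grip":0.75,"offset":[0,0,-1.5],"spin":0},
  {"grip":0.75,"offset":[0,0,-4],"spin":0},
  {"grip":0.75,"offset":[0,0,-7],"spin":0},
  {"grip":0.75,"offset":[0,0,-8],"spin":0},
])

```text
time_s: 29.95
tcp_pos: [0.5879, 0.2892, 0.1297]
ee_rot: [[-0.706, -0.708, 0.007], [-0.708, 0.706, 0.004], [-0.007, -0.002, -1.0]]
wrist_force: [0.9, 0.5, -0.4]
gripper_width: 0.748
gripper_force: 0.0
```

```bash
python3 -c "
from h import *
from station import r
s,c=tips(r); go(s,(.5147,-.2173),.125,135)
print('body',near(c,(.5859,.2881),.074,.09,.035)); print('base',near(c,(.5147,-.2173),.02,.03,.04))"
```

```text
tcp [0.5879 0.2892 0.1297] w 0.748 f 0.0 t 29.95 tips [array([143.3, 144.7, 148.6]), array([143.2, 145. , 149.4])]
offset [ 41.03 -30.59   0.23] yawY 135.07 spin 0.001
body [588.  283.4  27.5  75.4  78.7  80.6 126. ]
base [ 513.1 -219.6   31.2   23.3   25.6   27.7  425. ]
```

Request:
apply_moves([
  {"grip":0.75,"offset":[1.6,-1.2,0],"spin":0},
  {"grip":0.75,"offset":[4.8,-3.6,0],"spin":0},
  {"grip":0.75,"offset":[8,-6,0],"spin":0},
  {"grip":0.75,"offset":[11.2,-8.4,0],"spin":0},
  {"grip":0.75,"offset":[14.4,-10.8,0],"spin":0},
])

```text
time_s: 30.5
tcp_pos: [0.5595, 0.1083, 0.1243]
ee_rot: [[-0.707, -0.708, -0.001], [-0.708, 0.707, -0.0], [0.001, 0.001, -1.0]]
wrist_force: [0.5, -0.1, -0.2]
gripper_width: 0.749
gripper_force: 0.0
```

Request:
apply_moves([
  {"grip":1,"offset":[3.2,-2.4,0],"spin":0},
  {"grip":1,"offset":[6.4,-4.8,0],"spin":0},
  {"grip":1,"offset":[9.6,-7.2,0],"spin":0},
  {"grip":1,"offset":[12.8,-9.6,0],"spin":0},
  {"grip":1,"offset":[16,-12,0],"spin":0},
])

```text
time_s: 31.0
tcp_pos: [0.5313, -0.0896, 0.1244]
ee_rot: [[-0.707, -0.707, -0.001], [-0.707, 0.707, 0.0], [0.001, 0.001, -1.0]]
wrist_force: [0.4, -0.1, -0.9]
gripper_width: 0.993
gripper_force: 0.0
```

Request:
apply_moves([
  {"grip":1,"offset":[3.2,-2.4,0],"spin":0},
  {"grip":1,"offset":[6.2,-4.7,0],"spin":0},
  {"grip":1,"offset":[8.6,-6.5,0],"spin":0},
  {"grip":1,"offset":[10,-7.6,0],"spin":0},
  {"grip":1,"offset":[10.4,-7.9,0],"spin":0},
])

```text
time_s: 31.5
tcp_pos: [0.5137, -0.2191, 0.1242]
ee_rot: [[-0.709, -0.705, -0.001], [-0.705, 0.709, 0.0], [0.001, 0.001, -1.0]]
wrist_force: [0.0, 0.8, 0.6]
gripper_width: 1.002
gripper_force: 0.0
```

Request:
apply_moves([
  {"grip":1,"offset":[0,0,2],"spin":0},
  {"grip":1,"offset":[0,0,4.5],"spin":0},
  {"grip":1,"offset":[0,0,6.5],"spin":0},
  {"grip":1,"offset":[0,0,7],"spin":0},
  {"grip":1,"offset":[0,0,7],"spin":0},
])

```text
time_s: 32.0
tcp_pos: [0.5143, -0.217, 0.0542]
ee_rot: [[-0.706, -0.708, -0.002], [-0.708, 0.706, 0.0], [0.001, 0.002, -1.0]]
wrist_force: [-1.2, -0.0, 0.8]
gripper_width: 0.999
gripper_force: 0.0
```

```bash
python3 -c "
from h import *
from station import r
s,c=tips(r); go(s,(.5145,-.2173),-.001,135)"
```

```text
tcp [ 0.5143 -0.217   0.0542] w 0.999 f 0.0 t 32.0 tips [array([24.6, 25.1, 26. ]), array([24.8, 25.6, 26.8])]
offset [ 0.   -0.05  5.52] yawY 135.07 spin 0.001
```

Request:
apply_moves([
  {"grip":1,"offset":[0,0,1.2],"spin":0},
  {"grip":1,"offset":[0,0,2.6],"spin":0},
  {"grip":1,"offset":[0,0,4],"spin":0},
  {"grip":1,"offset":[0,0,5],"spin":0},
  {"grip":1,"offset":[0,0,5.5],"spin":0},
])

```text
time_s: 32.55
tcp_pos: [0.5144, -0.2175, -0.0008]
ee_rot: [[-0.707, -0.707, -0.001], [-0.707, 0.707, 0.0], [0.0, 0.001, -1.0]]
wrist_force: [0.7, 0.9, 0.4]
gripper_width: 1.001
gripper_force: 0.0
```

Request:
apply_moves([
  {"grip":0.5,"offset":[0,0,0],"spin":0},
  {"grip":0.5,"offset":[0,0,0],"spin":0},
  {"grip":0.5,"offset":[0,0,0],"spin":0},
  {"grip":0.5,"offset":[0,0,0],"spin":0},
  {"grip":0.5,"offset":[0,0,0],"spin":0},
])

```text
time_s: 33.05
tcp_pos: [0.5141, -0.2172, 0.0004]
ee_rot: [[-0.707, -0.707, -0.001], [-0.707, 0.707, 0.001], [0.0, 0.001, -1.0]]
wrist_force: [-1.1, 3.2, 3.5]
gripper_width: 0.676
gripper_force: 30.0
```

Request:
apply_moves([
  {"grip":0.5,"offset":[0,0,0],"spin":0},
  {"grip":0.5,"offset":[0,0,0],"spin":0},
  {"grip":0.5,"offset":[0,0,0],"spin":0},
])

```text
time_s: 33.35
tcp_pos: [0.5141, -0.2172, 0.0004]
ee_rot: [[-0.707, -0.707, -0.001], [-0.707, 0.707, 0.0], [0.0, 0.001, -1.0]]
wrist_force: [-2.2, 3.3, 5.9]
gripper_width: 0.681
gripper_force: 30.0
```

Request:
apply_moves([
  {"grip":0.5,"offset":[0,0,-0.2],"spin":0},
  {"grip":0.5,"offset":[0,0,-0.5],"spin":0},
  {"grip":0.5,"offset":[0,0,-1],"spin":0},
  {"grip":0.5,"offset":[0,0,-1.5],"spin":0},
  {"grip":0.5,"offset":[0,0,-1.7],"spin":0},
])

```text
time_s: 33.85
tcp_pos: [0.5151, -0.2178, 0.0175]
ee_rot: [[-0.707, -0.707, 0.001], [-0.707, 0.707, -0.0], [-0.001, -0.001, -1.0]]
wrist_force: [-0.4, 0.5, -5.3]
gripper_width: 0.673
gripper_force: 30.0
```

```bash
python3 -c "
from h import *
from station import r
s,c=tips(r);print(s['wrist_force'],s['moment'])
W=cloud(c);D=c['img'].max(2)>75
p=W[D&(np.hypot(W[...,0]-.5147,W[...,1]+.2173)<.04)&(W[...,2]>.036)&(W[...,2]<.047)]*1e3
A=np.c_[p[:,:2]-[514.7,-217.3],np.ones(len(p))]
k=np.ones(len(p),bool)
for _ in range(4):
  q=np.linalg.lstsq(A[k],p[k,2],rcond=None)[0];k=abs(p[:,2]-A@q)<2.5
print('tilt',q,k.sum(),cv2.minEnclosingCircle(p[k,:2].astype(np.float32)))"
```

```text
tcp [ 0.5151 -0.2178  0.0175] w 0.673 f 29.994110707193613 t 33.85 tips [array([-3.2, -2.5, -1.6]), array([-2.9, -2.3, -1.4])]
[-0.41692453  0.45858602 -5.25295747] [ 0.03883196 -0.01157785  0.04419087]
tilt [1.94221393e-02 6.53410317e-03 4.28113804e+01] 306 ((514.3851928710938, -220.53460693359375), 30.632761001586914)
```

Request:
apply_moves([
  {"grip":0.5,"offset":[0,0,-1.5],"spin":0},
  {"grip":0.5,"offset":[0,0,-4],"spin":0},
  {"grip":0.5,"offset":[0,0,-7],"spin":0},
  {"grip":0.5,"offset":[0,0,-9.5],"spin":0},
  {"grip":0.5,"offset":[0,0,-10.5],"spin":0},
])

```text
time_s: 34.4
tcp_pos: [0.5161, -0.2179, 0.1247]
ee_rot: [[-0.707, -0.708, 0.005], [-0.708, 0.707, -0.001], [-0.003, -0.004, -1.0]]
wrist_force: [1.0, -0.2, -5.0]
gripper_width: 0.673
gripper_force: 30.0
```

Request:
apply_moves([
  {"grip":0.5,"offset":[-0.8,0.6,0],"spin":0},
  {"grip":0.5,"offset":[-2.5,1.7,0],"spin":0},
  {"grip":0.5,"offset":[-4.9,3.4,0],"spin":0},
  {"grip":0.5,"offset":[-7.4,5.1,0],"spin":0},
  {"grip":0.5,"offset":[-9.9,6.8,0],"spin":0},
])

```text
time_s: 34.9
tcp_pos: [0.5351, -0.0978, 0.1197]
ee_rot: [[-0.707, -0.707, -0.004], [-0.707, 0.707, 0.0], [0.003, 0.003, -1.0]]
wrist_force: [1.0, 0.4, -5.5]
gripper_width: 0.681
gripper_force: 30.0
```

Request:
apply_moves([
  {"grip":0.5,"offset":[-2.5,1.7,0],"spin":0},
  {"grip":0.5,"offset":[-4.9,3.4,0],"spin":0},
  {"grip":0.5,"offset":[-7.4,5.1,0],"spin":0},
  {"grip":0.5,"offset":[-9.9,6.8,0],"spin":0},
  {"grip":0.5,"offset":[-12.3,8.5,0],"spin":0},
])

```text
time_s: 35.4
tcp_pos: [0.5619, 0.0493, 0.1196]
ee_rot: [[-0.707, -0.707, -0.004], [-0.707, 0.707, -0.001], [0.003, 0.002, -1.0]]
wrist_force: [0.5, -0.6, -5.9]
gripper_width: 0.677
gripper_force: 30.0
```

Request:
apply_moves([
  {"grip":0.5,"offset":[-2.5,1.7,0],"spin":0},
  {"grip":0.5,"offset":[-4.9,3.4,0],"spin":0},
  {"grip":0.5,"offset":[-7.4,5.1,0],"spin":0},
  {"grip":0.5,"offset":[-9.5,6.6,0],"spin":0},
  {"grip":0.5,"offset":[-11,7.6,0],"spin":0},
])

```text
time_s: 35.9
tcp_pos: [0.586, 0.181, 0.1194]
ee_rot: [[-0.706, -0.708, -0.004], [-0.708, 0.706, -0.001], [0.004, 0.002, -1.0]]
wrist_force: [-0.3, -1.6, -6.3]
gripper_width: 0.676
gripper_force: 30.0
```

Request:
apply_moves([
  {"grip":0.5,"offset":[-0.9,0.6,0],"spin":0},
  {"grip":0.5,"offset":[-1.3,0.9,0.5],"spin":0},
  {"grip":0.5,"offset":[-1.3,0.9,1.5],"spin":0},
  {"grip":0.5,"offset":[-1.3,0.9,2],"spin":0},
  {"grip":0.5,"offset":[-1.3,0.9,2],"spin":0},
])

```text
time_s: 36.4
tcp_pos: [0.5889, 0.1931, 0.1002]
ee_rot: [[-0.708, -0.706, -0.004], [-0.706, 0.708, -0.002], [0.004, 0.001, -1.0]]
wrist_force: [-0.5, -0.3, -5.2]
gripper_width: 0.675
gripper_force: 30.0
```

```bash
python3 -c "
from h import *
from station import r
s,c=tips(r); go(s,(.5902,.1955),.0434,135);print(s['wrist_force'])"
```

```text
tcp [0.5889 0.1931 0.1002] w 0.675 f 29.99397001694888 t 36.4 tips [array([114.6, 115.9, 119.2]), array([118.4, 121.5, 125.7])]
offset [-0.28  0.07  5.68] yawY 134.93 spin -0.001
[-0.4897809  -0.34178514 -5.24205144]
```

Request:
apply_moves([
  {"grip":0.5,"offset":[-0.1,0.1,0.8],"spin":0},
  {"grip":0.5,"offset":[-0.1,0.1,2],"spin":0},
  {"grip":0.5,"offset":[-0.1,0.1,3.2],"spin":0},
  {"grip":0.5,"offset":[-0.1,0.1,3.8],"spin":0},
  {"grip":0.5,"offset":[-0.1,0.1,3.8],"spin":0},
])

```text
time_s: 36.95
tcp_pos: [0.5891, 0.1955, 0.0621]
ee_rot: [[-0.707, -0.707, -0.003], [-0.707, 0.707, -0.002], [0.003, 0.001, -1.0]]
wrist_force: [0.4, -0.2, -5.5]
gripper_width: 0.678
gripper_force: 30.0
```

```bash
python3 -c "
from h import *
from station import r
s,c=tips(r); go(s,(.5902,.1955),.0434,135)
cv2.imwrite('pics/p4.png',cv2.resize(c['img'][100:230,230:380],None,fx=4.6,fy=4.6))"
```

```text
tcp [0.5891 0.1955 0.0621] w 0.678 f 29.99418822582811 t 36.95 tips [array([43.2, 46.1, 48.9]), array([48.6, 50.3, 51.4])]
offset [-0.08 -0.08  1.87] yawY 135.01 spin 0.0
```

View pics/p4.png

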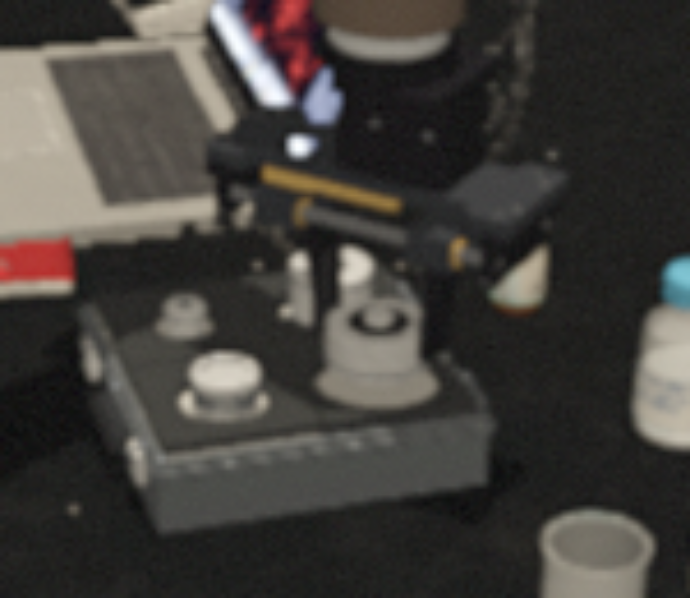

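The base (375,325) is centred over its pocket (378,380), and the other three stand in theirs. Lowering.

Request:
apply_moves([
  {"grip":0.5,"offset":[0,0,0.4],"spin":0},
  {"grip":0.5,"offset":[0,0,0.8],"spin":0},
  {"grip":0.5,"offset":[0,0,1.2],"spin":0},
  {"grip":0.5,"offset":[0,0,1.5],"spin":0},
  {"grip":0.5,"offset":[0,0,1.6],"spin":0},
])

```text
time_s: 37.5
tcp_pos: [0.5899, 0.196, 0.0475]
ee_rot: [[-0.707, -0.707, -0.001], [-0.707, 0.707, -0.0], [0.001, 0.0, -1.0]]
wrist_force: [-0.4, 0.2, -5.3]
gripper_width: 0.675
gripper_force: 30.0
```

Request:
apply_moves([
  {"grip":0.5,"offset":[0,0,0.1],"spin":0},
  {"grip":0.5,"offset":[0,0,0.2],"spin":0},
  {"grip":0.5,"offset":[0,0,0.2],"spin":0},
  {"grip":0.5,"offset":[0,0,0.2],"spin":0},
])

```text
time_s: 37.9
tcp_pos: [0.5902, 0.1961, 0.0461]
ee_rot: [[-0.707, -0.707, 0.0], [-0.707, 0.707, 0.0], [-0.0, -0.0, -1.0]]
wrist_force: [0.9, -0.0, -4.7]
gripper_width: 0.676
gripper_force: 30.0
```

Request:
apply_moves([
  {"grip":0.5,"offset":[0,0,0.1],"spin":0},
  {"grip":0.5,"offset":[0,0,0.2],"spin":0},
  {"grip":0.5,"offset":[0,0,0.25],"spin":0},
  {"grip":0.5,"offset":[0,0,0.25],"spin":0},
])

```text
time_s: 38.3
tcp_pos: [0.5901, 0.1961, 0.0436]
ee_rot: [[-0.707, -0.707, -0.0], [-0.707, 0.707, -0.0], [0.0, -0.0, -1.0]]
wrist_force: [-1.0, 0.4, -4.8]
gripper_width: 0.675
gripper_force: 30.0
```

Request:
apply_moves([
  {"grip":0.5,"offset":[0,0,0.05],"spin":0},
  {"grip":0.5,"offset":[0,0,0.05],"spin":0},
])

```text
time_s: 38.5
tcp_pos: [0.5902, 0.1961, 0.0435]
ee_rot: [[-0.707, -0.708, 0.0], [-0.708, 0.707, -0.0], [-0.0, -0.0, -1.0]]
wrist_force: [-1.4, 0.2, -1.2]
gripper_width: 0.675
gripper_force: 30.0
```

Request:
apply_moves([
  {"grip":0.5,"offset":[0,0,0.05],"spin":0},
  {"grip":0.5,"offset":[0,0,0.05],"spin":0},
])

```text
time_s: 38.7
tcp_pos: [0.5902, 0.1961, 0.0434]
ee_rot: [[-0.707, -0.708, 0.0], [-0.708, 0.707, -0.0], [-0.0, -0.0, -1.0]]
wrist_force: [-2.9, -0.6, 4.7]
gripper_width: 0.677
gripper_force: 30.0
```

Request:
apply_moves([
  {"grip":0.75,"offset":[0,0,0],"spin":0},
  {"grip":0.85,"offset":[0,0,0],"spin":0},
  {"grip":0.85,"offset":[0,0,0],"spin":0},
  {"grip":0.85,"offset":[0,0,0],"spin":0},
])

```text
time_s: 39.1
tcp_pos: [0.5906, 0.1963, 0.0424]
ee_rot: [[-0.707, -0.707, 0.001], [-0.707, 0.707, 0.0], [-0.001, -0.0, -1.0]]
wrist_force: [-0.6, 0.2, -0.0]
gripper_width: 0.839
gripper_force: 0.0
```

Request:
apply_moves([
  {"grip":0.85,"offset":[0,0,-0.5],"spin":0},
  {"grip":0.85,"offset":[0,0,-1.5],"spin":0},
  {"grip":0.85,"offset":[0,0,-4],"spin":0},
  {"grip":0.85,"offset":[0,0,-7],"spin":0},
  {"grip":0.85,"offset":[0,0,-9],"spin":0},
])

```text
time_s: 39.6
tcp_pos: [0.5913, 0.1966, 0.1357]
ee_rot: [[-0.706, -0.708, 0.004], [-0.708, 0.706, 0.002], [-0.004, -0.002, -1.0]]
wrist_force: [0.6, 0.5, 0.6]
gripper_width: 0.852
gripper_force: 0.0
```

Request:
apply_moves([
  {"grip":0.85,"offset":[3.2,-2.4,-1],"spin":0},
  {"grip":0.85,"offset":[6.4,-4.8,-1],"spin":0},
  {"grip":0.85,"offset":[9.6,-7.2,-1],"spin":0},
  {"grip":0.85,"offset":[12.8,-9.6,-1],"spin":0},
  {"grip":0.85,"offset":[16,-12,-1],"spin":0},
])

```text
time_s: 40.1
tcp_pos: [0.5619, -0.0033, 0.1437]
ee_rot: [[-0.706, -0.708, 0.002], [-0.708, 0.706, 0.0], [-0.002, -0.001, -1.0]]
wrist_force: [0.9, -0.5, 0.2]
gripper_width: 0.849
gripper_force: 0.0
```

Request:
apply_moves([
  {"grip":0.85,"offset":[2,-1.5,0],"spin":0},
  {"grip":0.85,"offset":[3,-2.2,0],"spin":0},
  {"grip":0.85,"offset":[3,-2.2,0],"spin":0},
  {"grip":0.85,"offset":[3,-2.2,0],"spin":0},
  {"grip":0.85,"offset":[3,-2.2,0],"spin":0},
])

```text
time_s: 40.6
tcp_pos: [0.5567, -0.0375, 0.1426]
ee_rot: [[-0.706, -0.708, 0.0], [-0.708, 0.706, 0.0], [-0.0, -0.0, -1.0]]
wrist_force: [-0.5, -0.3, 0.4]
gripper_width: 0.852
gripper_force: 0.0
```

```bash
python3 -c "
from h import *
from station import r
c=r.capture('top');W=cloud(c)
print('beaker',circ(W,(315,128,352,162),.05,.07))
for n,xy,lo,hi,rd in(('pad',(.4945,.2837),.059,.075,.02),('plg',(.4983,.1917),.062,.075,.025),('body',(.5864,.2875),.07,.09,.03),('base',(.5902,.1955),.06,.0725,.033)):
  print(n,near(c,xy,lo,hi,rd))
cv2.imwrite('pics/end.png',np.hstack([cv2.resize(c['img'][135:245,165:275],(480,480)),cv2.resize(r.capture('side')['img'][110:230,230:310],(320,480))]))"
```

```text
beaker None
pad [495.8 281.8  12.3  61.3  63.5  66.   95. ]
plg None
body None
base None
```

View pics/end.png

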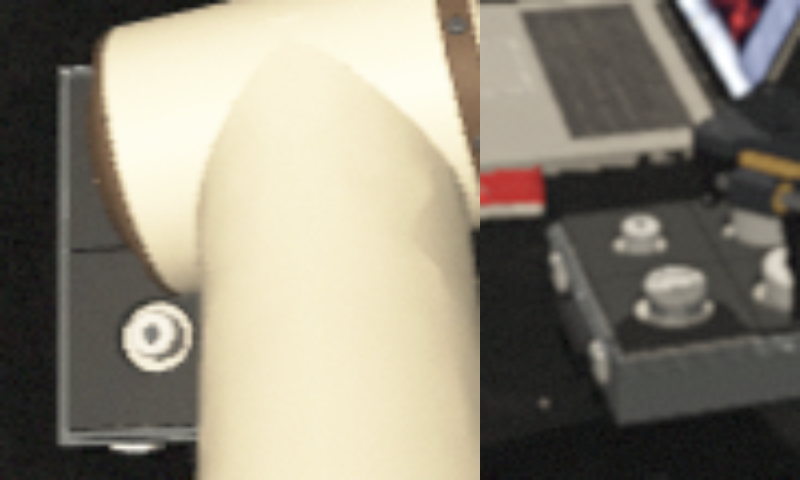

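The left half of the picture is blocked by the arm. The pad sits in its ring (155,335), and the side half shows pad and plunger standing. I've used my 14 pictures, so I'll move clear and check by depth numbers.

Request:
apply_moves([
  {"grip":0.85,"offset":[3.2,-2.4,0],"spin":0},
  {"grip":0.85,"offset":[6.4,-4.8,0],"spin":0},
  {"grip":0.85,"offset":[9.6,-7.2,0],"spin":0},
  {"grip":0.85,"offset":[12.8,-9.6,0],"spin":0},
  {"grip":0.85,"offset":[16,-12,0],"spin":0},
])

```text
time_s: 41.2
tcp_pos: [0.5283, -0.2374, 0.1425]
ee_rot: [[-0.706, -0.709, 0.0], [-0.709, 0.706, -0.0], [-0.0, -0.0, -1.0]]
wrist_force: [0.3, 0.2, 0.1]
gripper_width: 0.853
gripper_force: 0.0
```

Request:
apply_moves([
  {"grip":0.85,"offset":[3,-2.2,0],"spin":0},
  {"grip":0.85,"offset":[5,-3.7,0],"spin":0},
  {"grip":0.85,"offset":[6,-4.5,0],"spin":0},
  {"grip":0.85,"offset":[6,-4.5,0],"spin":0},
  {"grip":0.85,"offset":[6,-4.5,0],"spin":0},
])

```text
time_s: 41.7
tcp_pos: [0.5178, -0.31, 0.1423]
ee_rot: [[-0.706, -0.708, -0.0], [-0.708, 0.706, 0.0], [-0.0, 0.0, -1.0]]
wrist_force: [0.4, 1.3, 0.4]
gripper_width: 0.852
gripper_force: 0.0
```

```bash
python3 -c "
from h import *
from station import r
for c in (r.capture('top'),r.capture('side')):
  for n,xy,lo,hi,rd in(('pad',(.4945,.2837),.059,.075,.02),('plg',(.4983,.1917),.062,.075,.025),('body',(.5864,.2875),.072,.09,.033),('base',(.5902,.1955),.062,.0715,.036),('beaker',(.648,-.0133),.05,.07,.04)):
    print(n,near(c,xy,lo,hi,rd))
print(r.sense()['wrist_force'],r.sense()['tcp_pos'])
a=np.load('/tmp/top0.npz')['img'];b=r.capture('top')['img']
for n,(u0,v0,u1,v1) in dict(timer=(310,235,355,278),beaker=(315,128,352,162)).items(): print(n,cv2.phaseCorrelate(*[np.float32(cv2.cvtColor(i[v0:v1,u0:u1],6)) for i in (a,b)]))"
```

```text
pad [495.8 281.5  12.4  61.8  64.1  66.1  95. ]
plg [499.5 191.2  19.3  63.2  65.9  69.3 228. ]
body [586.3 286.   24.9  73.5  77.5  80.1 371. ]
base [590.9 194.5  30.2  65.1  67.8  70.  385. ]
beaker [647.4 -13.3  27.8  54.3  59.9  62.3 124. ]
pad [493.8 279.8  15.8  61.7  64.5  67.2  41. ]
plg [500.9 188.6  21.2  63.9  66.8  69.9 113. ]
body [587.5 283.2  28.5  73.7  78.   80.4 147. ]
base [589.8 191.5  31.8  64.5  68.3  70.4 193. ]
beaker None
[-0.24437582  0.18460178 -0.29930774] [ 0.51796036 -0.30958289  0.14252839]
timer ((0.4893871588065757, 0.5789434142895935), 1.0089918148370436)
beaker ((0.11765276773270372, 0.015677522892922013), 0.9808329599599044)
```

All four tops read at their seated heights (65, 69, 79 and 69 mm) in the right places; beaker and timer haven't moved. Handing in.

```bash
python3 -c "
from station import r
print(r.finish_job())"
```

```text
the job is handed in; nothing more can be done
None
```

The die is taken apart: pad, plunger, body and base, in that order, each stand fully down in their own cut-outs, the beaker and timer are where they were, and the job was handed in at about 42 s.

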